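Jack up a drain tray and hold it

ROBOT

A 6-joint arm with a two-finger parallel gripper is mounted at the origin on the work surface; the furniture and walls round the work are solid. World frame = base frame: x ahead of the robot, y to its left, z up, the work surface at z = 0. Lengths are in m, angles in rad, forces in N, time in s.
With the tool pointing down it reaches from about 0.35 to 0.775 m from the base axis. Payload 7.3 kg.
Tool frame: the origin (TCP) lies midway between the tips of the shut fingers; the grasp point (between the pads) lies robot.grasp_offset behind it (robot.grasp_offset is the distance from the TCP to the grasp point, in m); z points along the fingers, x is the direction in which the jaws open and shut, and the axes are right-handed (so a half turn about z gives the same grasp; the last joint's range is limited). The gripper opens to 92 mm and grips with 3 to 60 N. Pads are 19 mm wide; open, the fingers measure 130 mm over their backs; the gripper's body (75 mm by 190 mm) begins 47 mm behind the grasp point.
Start: joints at [1.08, 0.342, 1.524, -0, 1.275, -0.146], TCP at [0.177, 0.494, 0.227] pointing down, gripper open.
Joint ranges: [-2.53, 2.53], [-0.77, 2.02], [0.04, 2.7], [-1, 4.14], [0.28, 2.66], [-3.11, 3.11]. Speed limits (rad/s): [2.57, 2.57, 3.14, 3.14, 3.14, 3.14].

INTERFACE

Orientations are given as [roll, pitch, yaw] about the fixed x, y, z axes, in that order (R = Rz(yaw) Ry(pitch) Rx(roll)).
In Python, from cell import robot gives the robot as it stands. The module is installed in compiled form; this text tells all that it offers.
- The arm moves only by the tool move_arm, never from a script. Its argument "increments" is a list of rows, each a list of 7 numbers: the finger opening in mm, from 0 to 91.8, then the shift along the tool's x, y, z in mm, then the turn, a rotation vector about the tool's x, y, z in rad. A call has 1 to 12 rows; each row shifts and turns the pose as measured when the row begins, along the tool's axes as they then stand; what a row does not reach is not made up. A row lasts 1/8 s, in which the tool goes at most 62.5 mm and 10.7 degrees, less where a joint would pass 70% of its speed; a pose out of reach is approached as far as the arm can. A call is refused whole if a number of a shift passes 62.5 or a number of a turn 0.188, either way. A call with a gripper value outside its range is refused whole. The fingers move at their own pace and stop on an object; "newtons" is the grip in N (left out, the last holds). Time passes only in rows, so rows that do not move let the fingers close. It gives the time, the measured TCP pose, the force and the opening at its end, in the units of the state.
- robot.observe(): the state, without advancing time (a new reading comes with each control period).
- robot.read_camera(name): name is "side" or "top" or "wrist"; returns a dict with "img" (480x640x3 uint8, red, green, blue), "fx", "fy", "cx", "cy" (pixels), "T" (4x4, takes a point from camera to world coordinates). Camera axes: x right, y down, z forward; pixel columns grow to the right and rows downward; lengths in m; the calibration is good to about 2 mm. A picture is of the moment at which its call begins. There is no depth.
- robot.hand_in(): hands the job in, once; it reports no verdict.
Trained networks look in the newest picture that a camera, given by its name, has taken for a name from the list of things; names that differ only in an ending like _2 or _b are one class to them, and where a whole thing is asked for, a point or a joint stands for the part that bears it (a point fixed in the world has none). Each returns a list of dicts, best first, with "conf" (0 to 1); they miss things now and then, are a little off and sometimes report something else, mostly with a low value. They report only what shows in the picture. A call takes as long as a camera call. They do not tell look-alikes from the thing itself.
- robot.look_for(thing, camera): "rect" ([left, top, width, height] in pixels, round what is visible of it).
The state is a dict: "time": time; "qpos": joint angles; "qvel": joint speeds; "joint_efforts": joint torques, N m; "tool_pos": TCP position; "tool_rot": TCP orientation; "contact_force": force on the tool from outside, world axes, zero at the start; "torque": the same for the moment, N m; "opening": finger opening in m.
Only numpy, scipy, OpenCV 4.12 (cv2) and the standard library are available. Lean on these libraries where they do the work, as an engineer would, in place of code of your own. Each camera call takes 0.05 s, during which the arm holds its last target.

TASK

Stand the red jack on the table with its round saddle centred under the yellow lift pad that sticks out from the drain tray, then slide the flat steel handle, on edge and plain end first, fully home into the socket at the back of the jack. Then pump the handle all the way down so that the jack raises the tray, and finish while still holding the handle down with the tray up: do not let go, do not lift the tray by hand, and leave the green-lidded tin and the single seedling plug on the table where they are.

Things in the scene. Friction and masses are not known exactly. Their poses are not given: they have to be found in the camera images.
- stand: Fixed steel stand with a white drain tray (210x170 mm, seedlings up to z 0.22) hinged at its back. Origin on the table below the middle of the pad's range; +x points level from the lift pad back under the tray to the hinge line (x 0.225, z 0.118), y along the tray's front edge, z up. Tray front at x 0.035, nearest leg at x 0.056; in front of that only the pad sticks out.
- pad (a point): Centre of the round flat underside (30 mm across, 0.100 m above the table with the tray down) of the yellow lift pad, on a yellow arm 30 mm wide clamped to the tray's front rail, at a place along the rail that varies; it does not shift in use. It rises with the tray, about 25 mm in a full stroke of a well placed jack; the tray weighs on it with 4 to 8 N and falls back if let go.
- jack: Loose red lever jack, 0.87 kg: base plate 205x70x10 mm (x -0.100 to +0.105), two upright cheek plates 50 mm long (x), 46 mm over their outsides (y), up to 0.108 m high. Origin under the middle of the cheeks, on the underside; +x towards the saddle, z up. In use, +x points the same way as the stand's +x.
- jack_grip (a point): Point midway between the two cheek plates, on the lever's pivot, 90 mm above the jack's underside: the cheeks can be gripped here from above across y (46 mm).
- saddle (a point): Centre of the flat top of the round black rubber saddle (36 mm across) on the short arm of the jack's lever: 85 mm in front (+x) of the pivot, 95 mm above the jack's underside with the lever at rest, thus 5 mm below the pad when set under it.
- lever (a joint): The jack's lever: 0 = at rest (socket level, saddle low), grows as the handle goes down and the saddle rises; stop at 0.30 rad. A spring returns it: 0.36 N m at rest, 0.60 at the stop; pushing the handle's end down takes about 2 N free and 4 to 7 N at the end of the stroke under load.
- socket_end (a point): Centre of the inner end of the lever's socket, 30 mm behind (-x) the pivot and level with it (90 mm above the jack's underside at rest). The socket is a straight sleeve along the lever's x, open only at the back, 14 mm wide and 31 mm high inside, 50 mm deep, with a flared mouth ending about 62 mm behind this point. Axes: x as the jack's, tilting with the lever.
- handle: Loose flat steel handle, 0.15 kg, standing on edge: blade 10 mm thick (y), 28 mm high (z), total length 170 mm along x, with a black crossbar 14 mm (x) x 60 mm (y) x 28 mm at its rear end. Origin on the underside, at half length; +x towards the plain end that goes into the socket.
- handle_grip (a point): Point in the blade half-way up, near the centre of mass: 20 mm behind the handle's origin, 105 mm behind the tip. Gripped here across the 10 mm, from above, it stays level.
- handle_tip (a point): Middle of the plain end face of the handle that goes into the socket (last 8 mm slimmed to 7 x 24 mm). Home when it meets the socket's inner end. A yellow ring is painted 60 to 66 mm behind it.
- crossbar (a point): Centre of the top face (14x60 mm) of the handle's black crossbar, 163 mm behind the tip, 14 mm above the handle's centre line. With the handle home it is 193 mm behind the lever's pivot and drops about 60 mm in a full stroke. Play in the socket lets it hang lower or ride up to 20 mm.
- seed_tin: Bystander: small round tin, 59 mm across, 34 mm high, green lid. Origin under its centre.
- plug: Bystander: seedling plug standing upright, root ball 24 mm, 93 mm high. Origin under the root ball.
Mind the look-alikes: they are no part of the job. Of the things shaped like the jack, the red one is meant.

How it is judged:
On the way, in this order (a step that is already met when the one before it is completed fails the run):
1. the jack stands on the table with its saddle centred under the lift pad (within 12 mm), the tray still down (horizontal distance between saddle and pad below 0.012 m and height (world z) of jack below 0.004 m and angle between jack's own z axis and vertical below 0.06 rad and height (world z) of pad below 0.103 m), for 0.2 s.
2. the handle is home in the socket (tip within 10 mm of its inner end) (x of handle_tip in the frame of socket_end above -0.01 m and distance between handle_tip and socket_end below 0.013 m and angle between the x axis of handle and the x axis of socket_end, either way round below 0.15 rad), for 0.2 s.
At the end, for the whole second after the job is handed in: The robot presses or holds the handle (over 1 N), lever past 0.23 rad; the pad is up above 0.113 m, carried by the saddle (over 1.5 N, within 20 mm of the pad's centre), tray untouched by the robot; handle tip within 16 mm of the socket's end; jack flat on the table (value of joint lever above 0.23 rad and height (world z) of pad above 0.113 m and contact force between any of the fingers, the arm and handle above 1 N and contact force between jack and stand above 1.5 N and contact force between each of the arm, the fingers and stand below 0.5 N and horizontal distance between saddle and pad below 0.02 m and distance between handle_tip and socket_end below 0.016 m and angle between jack's own z axis and vertical below 0.08 rad and height (world z) of jack below 0.006 m); the arm keeps its last pose, push and grip.
It fails at once if a bystander was moved more than 30 mm (distance of any of seed_tin, plug from where it was at the start of the episode above 0.03 m).
It fails at once if the robot lifted the tray itself (height (world z) of pad above 0.105 m and contact force between any of the fingers, the arm and stand above 3 N).
It also fails if it takes over 72 s, if anything falls off the work surface, if the arm or the gripper's body presses on something with over 40 N, if the wrist force passes 120 N, or if a joint passes its speed limit or range.

## Working session

There is one attempt and no reset: what is moved stays moved. The work goes in short steps, Python scripts to look and compute and a tool call to move; the robot and the scene stay as the last step left them, time stands still between calls to the robot, and variables do not carry over. Pictures are saved under pics/ and viewed, and the job is handed in when it is done.

Besides the shell and the picture viewer there is one more tool, called after "Call:" by a JSON object that holds its "name" and its "arguments", one argument or row to a line. move_arm: Moves the arm, as the interface text tells. Its arguments: {"type":"object","properties":{"increments":{"type":"array"},"newtons":{"type":"number"}},"required":["increments"]}

```bash
ls; mkdir -p pics
python3 - <<'E'
from cell import robot
import cv2,numpy as np
s=robot.observe()
for k,v in s.items(): print(k,np.round(v,4))
print(robot.grasp_offset)
for n in ["side","top","wrist"]:
    c=robot.read_camera(n); cv2.imwrite(f"pics/{n}0.png",c["img"][:,:,::-1]); print(n,c["fx"],c["fy"],c["cx"],c["cy"]);print(np.round(c["T"],4))
E
```

```text
pics
time 0.0
qpos [ 1.08    0.3427  1.525   0.      1.2754 -0.146 ]
qvel [-0.0009  0.0003 -0.0002  0.0014  0.0003  0.0022]
joint_efforts [-4.00000e-04 -4.31243e+01 -2.44218e+01  7.18000e-02  5.58000e-02
 -1.00000e-04]
tool_pos [0.1772 0.4937 0.2261]
tool_rot [-3.1413e+00  1.5000e-03  1.2260e+00]
contact_force [-0.2031  0.2995 -0.4953]
torque [0.0039 0.0059 0.0198]
opening 0.0916
0.0188
side 583.0667297585469 583.0667297585469 305.79638367515537 236.6128583063154
[[ 0.9831 -0.0818  0.1635  0.3539]
 [-0.1828 -0.4587  0.8696 -1.1698]
 [ 0.0039 -0.8848 -0.4659  0.6198]
 [ 0.      0.      0.      1.    ]]
top 559.7451944728784 559.7451944728784 316.1430644026285 243.96359482032702
[[-2.0000e-04 -9.8770e-01  1.5640e-01  3.2650e-01]
 [-9.9980e-01 -3.2000e-03 -2.1500e-02 -1.1450e-01]
 [ 2.1700e-02 -1.5640e-01 -9.8750e-01  1.4264e+00]
 [ 0.0000e+00  0.0000e+00  0.0000e+00  1.0000e+00]]
wrist 392.00876939754687 392.00876939754687 317.75553071865613 232.97620655009058
[[ 0.337   0.9006  0.2745  0.1028]
 [ 0.9415 -0.322  -0.0993  0.5205]
 [-0.0011  0.2919 -0.9565  0.3839]
 [ 0.      0.      0.      1.    ]]
```

View pics/side0.png

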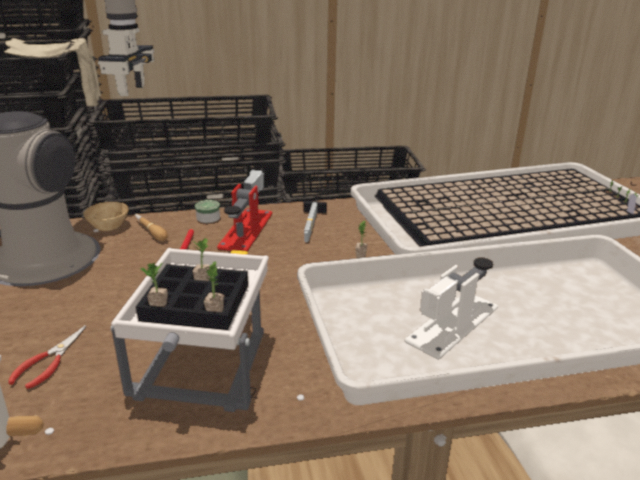

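View pics/top0.png

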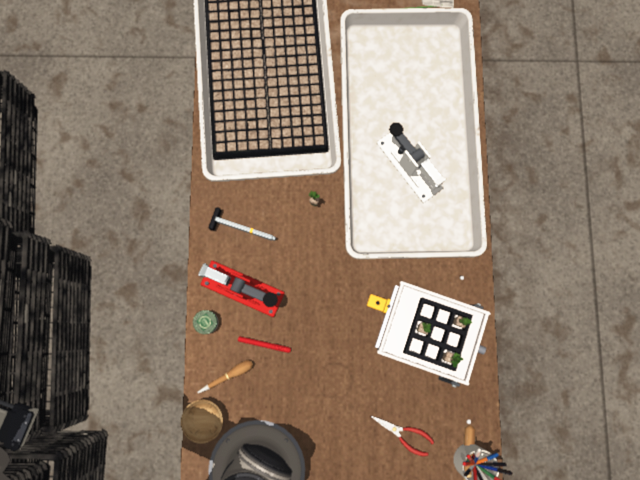

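View pics/wrist0.png

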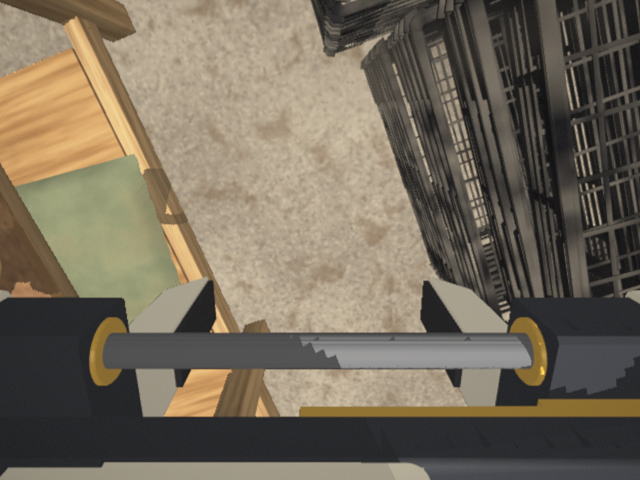

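Run:
```python
import cv2
a=cv2.imread("pics/top0.png")
cv2.imwrite("pics/c1.png",cv2.resize(a[190:360,180:300],None,fx=5,fy=5,interpolation=cv2.INTER_CUBIC)[:, :][0:850:1].copy()[:600] if 0 else cv2.resize(a[200:340,185:305],(600,700)[:2],interpolation=cv2.INTER_CUBIC)[:600])
cv2.imwrite("pics/c2.png",cv2.resize(a[270:395,355:495],None,fx=4.8,fy=4.8,interpolation=cv2.INTER_CUBIC))
b=cv2.imread("pics/side0.png")
cv2.imwrite("pics/c3.png",cv2.resize(b[160:280,180:340],None,fx=5,fy=5,interpolation=cv2.INTER_CUBIC))
```

```text
(no output)
```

View pics/c1.png

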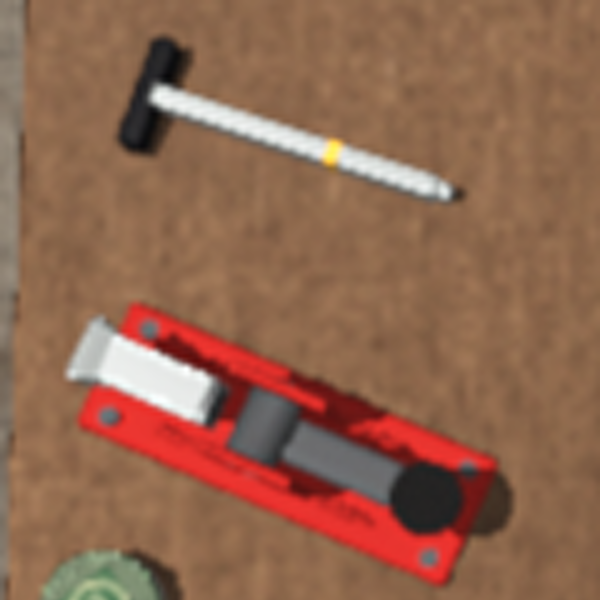

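View pics/c2.png

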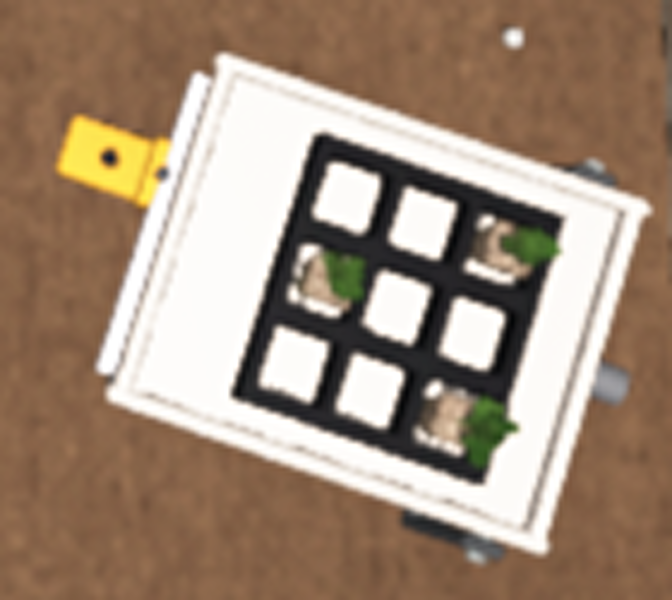

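View pics/c3.png

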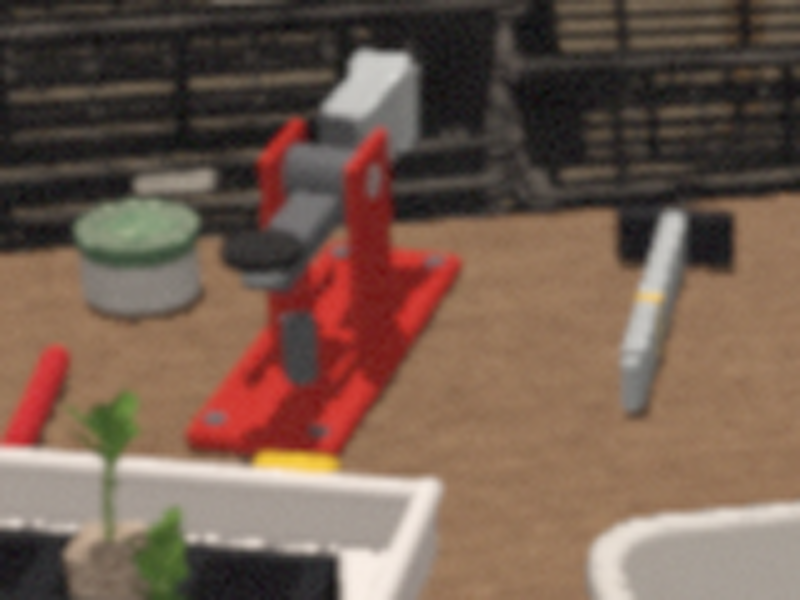

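```bash
cat > h.py <<'E'
import numpy as np
from cell import robot
TOP=dict(fx=559.745,cx=316.143,cy=243.964,T=np.array([[-2.0000e-04,-9.8770e-01,1.5640e-01,3.2650e-01],[-9.9980e-01,-3.2000e-03,-2.1500e-02,-1.1450e-01],[2.1700e-02,-1.5640e-01,-9.8750e-01,1.4264e+00],[0,0,0,1]]))
def ray(c,u,v,z):
    T=np.asarray(c["T"]);d=T[:3,:3]@np.array([(u-c["cx"])/c["fx"],(v-c["cy"])/c["fx"],1]);o=T[:3,3]
    return o+d*(z-o[2])/d[2]
def proj(c,p):
    T=np.asarray(c["T"]);q=T[:3,:3].T@(np.asarray(p)-T[:3,3]);return np.array([c["fx"]*q[0]/q[2]+c["cx"],c["fx"]*q[1]/q[2]+c["cy"]])
E
python3 - <<'E'
from h import *
f=lambda p,z:ray(TOP,p[0]/5+185,p[1]/5+200,z)
g=lambda p,z:ray(TOP,p[0]/4.8+355,p[1]/4.8+270,z)
tip=f((460,192),.014);cb=f((155,95),.028);ring=f((333,152),.028);rear=f((150,93),.028)
print("tip",tip,"cb",cb,"ring",ring,np.linalg.norm((tip-cb)[:2]),np.degrees(np.arctan2(*(tip-cb)[[1,0]])))
c=[f(p,.010) for p in [(140,303),(497,462),(445,583),(82,428)]]
for a,b in zip(c,c[1:]+c[:1]): print(np.linalg.norm(b-a),np.degrees(np.arctan2(*(b-a)[[1,0]])))
m=sum(c)/4; print("base centre",m)
s=f((427,497),.095); print("saddle",s, np.degrees(np.arctan2(*(s-m)[[1,0]])),np.linalg.norm((s-m)[:2]))
for z in(.12,.14,.16):
    c=[g(p,z) for p in [(220,55),(648,208),(545,550),(110,395)]]
    print(z,[(round(np.linalg.norm(b-a),4),round(np.degrees(np.arctan2(*(b-a)[[1,0]])),1)) for a,b in zip(c,c[1:]+c[:1])],sum(c)/4)
for z in (.1,.106,.11):print("pad",g((110,157),z))
for z in (.1,.106,.11): print([g(p,z) for p in [(80,117),(60,172),(155,200),(172,140)]])
print("tin",ray(TOP,205,322,.034),"plug",ray(TOP,314,198,.05))
E
```

```text
tip [ 0.56426695 -0.04520343  0.014     ] cb [0.61130064 0.10925829 0.028     ] ring [0.58223794 0.01859215 0.028     ] 0.16146390275859496 -106.935525496291
0.19888906584952973 -113.85567732128413
0.06577761810647276 157.17047983667268
0.19937066427888403 67.13437138245071
0.0692157540830601 -23.254555343835545
base centre [0.43592167 0.03901194 0.01      ]
saddle [ 0.40414564 -0.03514325  0.095     ] -113.19548095895838 0.08067656255810347
0.12 [(np.float64(0.2199), np.float64(-109.7)), (np.float64(0.1716), np.float64(160.5)), (np.float64(0.2189), np.float64(70.6)), (np.float64(0.1728), np.float64(-19.2))] [ 0.32665172 -0.4166826   0.12      ]
0.14 [(np.float64(0.2165), np.float64(-109.7)), (np.float64(0.169), np.float64(160.5)), (np.float64(0.2155), np.float64(70.6)), (np.float64(0.1702), np.float64(-19.2))] [ 0.3266494  -0.41205641  0.14      ]
0.16 [(np.float64(0.2132), np.float64(-109.7)), (np.float64(0.1664), np.float64(160.5)), (np.float64(0.2122), np.float64(70.6)), (np.float64(0.1675), np.float64(-19.2))] [ 0.32664708 -0.40743023  0.16      ]
pad [ 0.39632228 -0.28954985  0.1       ]
pad [ 0.39600644 -0.28875801  0.106     ]
pad [ 0.39579588 -0.28823012  0.11      ]
[array([ 0.41598625, -0.27503626,  0.1       ]), array([ 0.38894461, -0.26474046,  0.1       ]), array([ 0.37527843, -0.31137442,  0.1       ]), array([ 0.40470926, -0.32038486,  0.1       ])]
[array([ 0.41558146, -0.27431007,  0.106     ]), array([ 0.38866214, -0.26406084,  0.106     ]), array([ 0.37505778, -0.31048386,  0.106     ]), array([ 0.40435548, -0.31945353,  0.106     ])]
[array([ 0.4153116 , -0.27382594,  0.11      ]), array([ 0.38847383, -0.26360777,  0.11      ]), array([ 0.37491068, -0.30989015,  0.11      ]), array([ 0.40411963, -0.31883265,  0.11      ])]
tin [0.35224453 0.12805997 0.034     ] plug [ 0.66187577 -0.13908336  0.05      ]
```

```bash
cat >> h.py <<'E'
from scipy.spatial.transform import Rotation as Ro
def pose():
    s=robot.observe(); return np.array(s["tool_pos"]),Ro.from_euler("xyz",s["tool_rot"]),s
def plan(p,yaw,n=None,pitch=0):
    """rows to go to TCP p, tool down with given yaw"""
    p=np.array(p,float);p0,R0,s=pose();R1=Ro.from_euler("xyz",[np.pi,0,yaw])
    if pitch: R1=R1*Ro.from_rotvec([pitch,0,0])
    rv=(R0.inv()*R1).as_rotvec();d=p-p0
    k=max(int(np.ceil(np.linalg.norm(d)*1000/58)),int(np.ceil(np.linalg.norm(rv)/.17)),1)
    if n:k=max(k,n)
    print("now",np.round(p0,4),np.round(R0.as_euler("xyz"),3),"t",round(s["time"],2),"F",np.round(s["contact_force"],1),"open",round(s["opening"],4))
    for i in range(k):
        R=R0*Ro.from_rotvec(rv*i/k); print(np.round(R.inv().apply(d/k)*1000,1).tolist(),np.round(rv/k,3).tolist())
E
python3 -c "
from h import *
plan([.437,.042,.19],-.405)"
```

```text
now [0.1773 0.4939 0.2262] [-3.141e+00  1.000e-03  1.226e+00] t 0.15 F [-0.  -0.5  0.3] open 0.0919
[-33.7, 39.7, 3.7] [0.0, 0.0, 0.163]
[-26.9, 44.7, 3.6] [0.0, 0.0, 0.163]
[-19.2, 48.4, 3.6] [0.0, 0.0, 0.163]
[-11.1, 50.9, 3.6] [0.0, 0.0, 0.163]
[-2.7, 52.0, 3.6] [0.0, 0.0, 0.163]
[5.8, 51.8, 3.6] [0.0, 0.0, 0.163]
[14.1, 50.2, 3.6] [0.0, 0.0, 0.163]
[22.1, 47.2, 3.6] [0.0, 0.0, 0.163]
[29.4, 43.0, 3.6] [0.0, 0.0, 0.163]
[36.0, 37.7, 3.6] [0.0, 0.0, 0.163]
```

Call:
{"name": "move_arm", "arguments": {
  "increments": [
    [91,-34,40,3,0,0,0.163],
    [91,-27,45,3,0,0,0.163],
    [91,-19,48,3,0,0,0.163],
    [91,-11,51,3,0,0,0.163],
    [91,-3,52,3,0,0,0.163],
    [91,6,52,3,0,0,0.163],
    [91,14,50,3,0,0,0.163],
    [91,22,47,3,0,0,0.163],
    [91,29,43,3,0,0,0.163],
    [91,36,38,3,0,0,0.163],
    [91,0,0,0,0,0,0]
  ]
}}

```text
time: 1.52
tool_pos: [0.4336, 0.0221, 0.1941]
tool_rot: [3.141, -0.001, -0.456]
contact_force: [0.6, -0.0, -0.2]
opening: 0.0909
```

```bash
python3 -c "
from h import *;import cv2
plan([.437,.042,.19],-.405)
for n in ['wrist']:
    c=robot.read_camera(n); cv2.imwrite('pics/w1.png',c['img'][:,:,::-1])
    for p in ([.437,.042,.09],[.4035,-.036,.095]): print(proj(c,p))
"
```

```text
now [0.4336 0.0221 0.1941] [ 3.141e+00 -1.000e-03 -4.560e-01] t 1.52 F [ 0.6 -0.  -0.2] open 0.0909
[-5.7, -19.3, 4.1] [0.001, -0.001, -0.051]
[309.07687518 204.52426588]
[315.39464128 318.88008628]
```

View pics/w1.png

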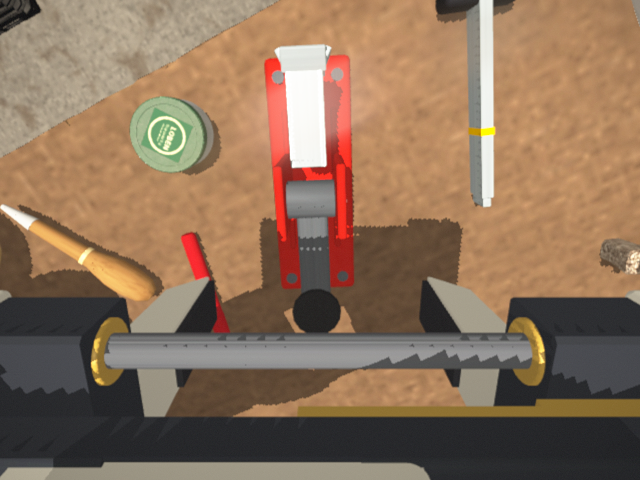

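```bash
python3 -c "
from h import *;import cv2
c=robot.read_camera('wrist')
print(ray(c,310.5,198,.098),ray(c,317,312,.095))
a=[ray(c,*p,.010) for p in ((265,62),(349,57),(353,286),(281,288))]
for i in a: print(i)
m=[(a[0]+a[1])/2,(a[2]+a[3])/2];d=m[1]-m[0];print(np.degrees(np.arctan2(d[1],d[0])),np.linalg.norm(d),(m[0]+m[1])/2)
plan([.437,.043,.071],-.405)
# handle
t=ray(c,484,203,.024);r=ray(c,482,131.5,.028);print('tip',t,'ring',r)
"
```

```text
[0.43968691 0.04861241 0.098     ] [ 0.40619538 -0.03002582  0.095     ]
[0.44630708 0.14857415 0.01      ]
[0.50863243 0.12241044 0.01      ]
[ 0.42875822 -0.0614504   0.01      ]
[ 0.36618157 -0.03339102  0.01      ]
-113.6229151668403 0.1996425360906852 [0.43746983 0.04403579 0.01      ]
now [0.4322 0.0247 0.1942] [ 3.141e+00  1.000e-03 -4.510e-01] t 1.62 F [-0.2  0.3 -0.4] open 0.091
[-1.2, -6.2, 41.0] [0.0, 0.0, -0.015]
[-1.1, -6.2, 41.1] [0.0, 0.0, -0.015]
[-1.0, -6.2, 41.1] [0.0, 0.0, -0.015]
tip [ 0.56298699 -0.03344694  0.024     ] ring [0.57940068 0.02457721 0.028     ]
```

Call:
{"name": "move_arm", "arguments": {
  "increments": [
    [91,-1,-6,30,0,0,-0.014],
    [91,-1,-6,30,0,0,-0.014],
    [91,-1,-6,30,0,0,-0.013],
    [91,0,0,15,0,0,0],
    [91,0,0,0,0,0,0]
  ]
}}

```text
time: 2.25
tool_pos: [0.4343, 0.0496, 0.0875]
tool_rot: [-3.141, 0.0, -0.393]
contact_force: [0.4, 0.4, -1.0]
opening: 0.0911
```

```bash
python3 -c "
from h import *;import cv2
plan([.439,.044,.071],-.41)
c=robot.read_camera('wrist'); cv2.imwrite('pics/w2.png',c['img'][:,:,::-1])
"
```

```text
now [0.4343 0.0496 0.0875] [-3.141  0.    -0.393] t 2.25 F [ 0.4  0.4 -1. ] open 0.0911
[6.5, 3.4, 16.5] [-0.001, 0.0, 0.017]
```

View pics/w2.png

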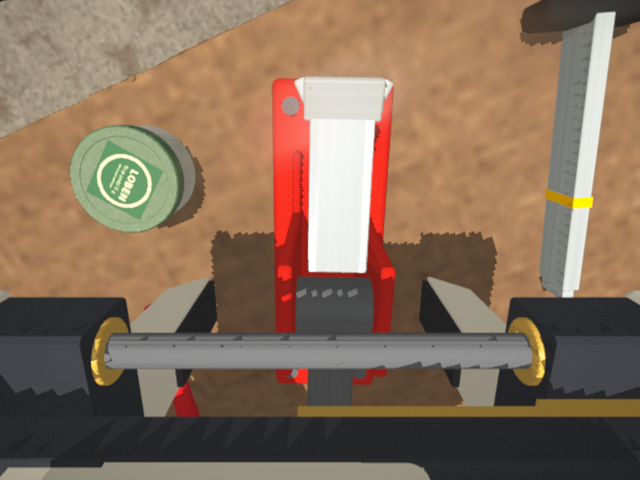

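Call:
{"name": "move_arm", "arguments": {
  "increments": [
    [91,7,3,10,0,0,0.017],
    [91,0,0,6,0,0,0],
    [91,0,0,0,0,0,0],
    [40,0,0,0,0,0,0],
    [40,0,0,0,0,0,0],
    [40,0,0,0,0,0,0],
    [40,0,0,0,0,0,0]
  ],
  "newtons": 40
}}

```text
time: 3.18
tool_pos: [0.4418, 0.0441, 0.0733]
tool_rot: [-3.139, -0.005, -0.41]
contact_force: [0.1, 0.4, -0.6]
opening: 0.0555
```

```bash
python3 -c "
from h import *;import cv2
plan([.439,.044,.071],-.41)
c=robot.read_camera('wrist'); cv2.imwrite('pics/w3.png',c['img'][:,:,::-1])
"
```

```text
now [0.4418 0.0441 0.0733] [-3.139 -0.005 -0.41 ] t 3.17 F [ 0.1  0.4 -0.6] open 0.0555
[-2.5, 1.2, 2.3] [-0.003, -0.005, -0.0]
```

View pics/w3.png

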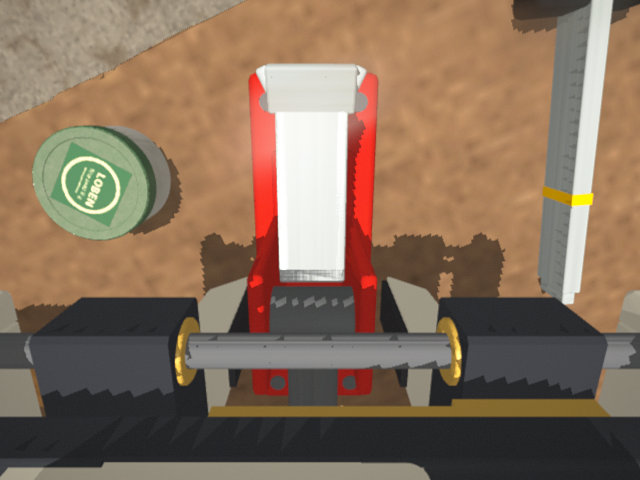

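Still closing; let it close, and check the opening.

Call:
{"name": "move_arm", "arguments": {
  "increments": [
    [40,0,0,0,0,0,0],
    [40,0,0,0,0,0,0],
    [40,0,0,0,0,0,0],
    [40,0,0,-2,0,0,0],
    [40,0,0,-2,0,0,0]
  ],
  "newtons": 50
}}

```text
time: 3.85
tool_pos: [0.4394, 0.0444, 0.076]
tool_rot: [-3.14, 0.0, -0.41]
contact_force: [0.1, -0.6, -8.4]
opening: 0.0457
```

```bash
python3 -c "
from h import *;import cv2
plan([.439,.044,.071],-.41)
c=robot.read_camera('wrist'); im=c['img'][:,:,::-1];cv2.imwrite('pics/w4.png',im); cv2.imwrite('pics/w4c.png',cv2.resize(im[40:300,230:400],None,fx=3,fy=2.3))
np.save('c4.npy',c,allow_pickle=True)
c=robot.read_camera('top'); im=c['img'][:,:,::-1];cv2.imwrite('pics/t4.png',im); cv2.imwrite('pics/t4c.png',cv2.resize(im[240:340,180:300],None,fx=5,fy=5,interpolation=2))
c=robot.read_camera('side'); im=c['img'][:,:,::-1];cv2.imwrite('pics/s4c.png',cv2.resize(im[150:270,180:340],None,fx=5,fy=5,interpolation=2))
"
```

```text
now [0.4394 0.0444 0.076 ] [-3.14  0.   -0.41] t 3.85 F [ 0.1 -0.6 -8.4] open 0.0457
[-0.2, 0.5, 5.0] [-0.001, 0.0, -0.0]
```

View pics/w4c.png

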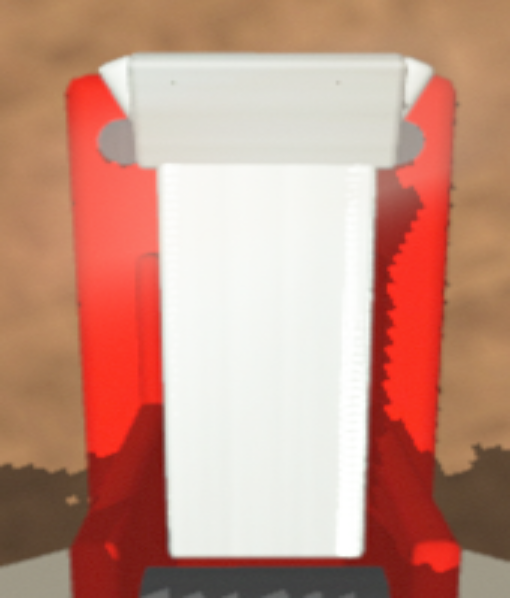

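View pics/t4c.png

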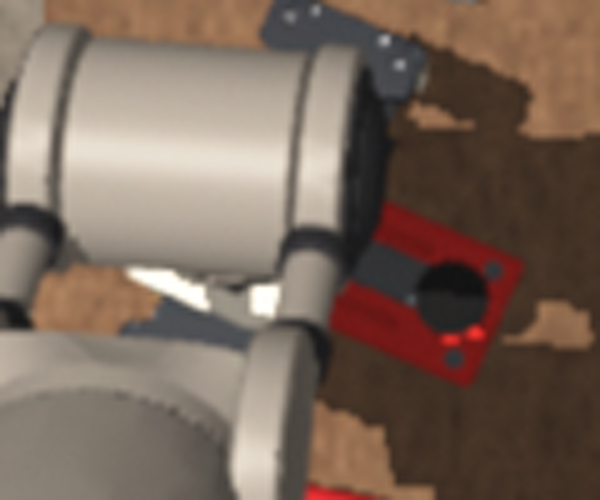

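View pics/s4c.png

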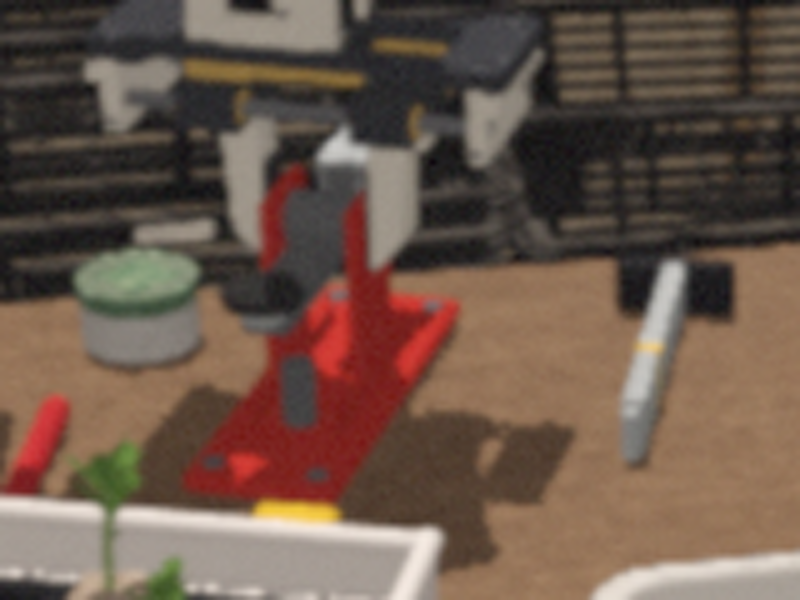

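```bash
python3 -c "
from h import *
s=ray(TOP,270.2,299.6,.0975);t=np.array([.4394,.0444]);d=s[:2]-t
print(s,d,np.linalg.norm(d),np.degrees(np.arctan2(d[1],d[0])))
f=lambda p,z:ray(TOP,p[0]/5+180,p[1]/5+240,z)
a=f((522,268),.0125);b=f((470,385),.0125);m=(a+b)/2;print(a,b,m,np.degrees(np.arctan2(*(a-b)[[1,0]]))-90-0, m[:2]-t,np.linalg.norm(m[:2]-t))
"
```

```text
[ 0.4035283  -0.03482634  0.0975    ] [-0.0358717  -0.07922634] 0.08696891444353366 -114.35982707749453
[ 0.42356072 -0.06526218  0.0125    ] [ 0.36506958 -0.03977146  0.0125    ] [ 0.39431515 -0.05251682  0.0125    ] -113.54780351476008 [-0.04508485 -0.09691682] 0.10689019333254043
```

```bash
python3 -c "
from h import *
g=lambda p,z:ray(TOP,p[0]/4.8+355,p[1]/4.8+270,z)
for z in (.105,.115,.125):
  a=g((192,75),z);b=g((98,370),z);n=(b-a)[:2];L=np.linalg.norm(n);n/=L;h=g((110,157),.106)
  w=(h-a)[:2];print(z,L,np.degrees(np.arctan2(n[1],n[0])),'dist',n[0]*w[1]-n[1]*w[0],'along',w@n)
  a=g((215,58),z);b=g((108,395),z);w=(h-a)[:2];n=(b-a)[:2];L=np.linalg.norm(n);n/=L;print(L,n[0]*w[1]-n[1]*w[0])
print(proj(TOP,g((110,157),.106)))
"
```

```text
0.105 0.15138395624259474 161.13876578297342 dist -0.026143849619031788 along 0.05163807966517579
0.1728788444723813 -0.03439555051189015
0.115 0.15023832315463803 161.13876578297345 dist -0.02486811853094005 along 0.05032321686468755
0.17157054384825252 -0.033057320971303664
0.125 0.14909269006668135 161.13876578297345 dist -0.02359238744284837 along 0.049008354064199275
0.1702622432241237 -0.03171909143071716
[377.93579763 302.72571077]
```

Call:
{"name": "move_arm", "arguments": {
  "increments": [
    [40,0,0,-15,0,0,0],
    [40,0,0,-10,0,0,0],
    [40,12,33,0,0,0,-0.015],
    [40,14,33,0,0,0,-0.015],
    [40,14,33,0,0,0,-0.015],
    [40,14,32,0,0,0,-0.015],
    [40,10,20,0,0,0,-0.01],
    [40,0,0,0,0,0,0],
    [40,0,0,0,0,0,0]
  ]
}}

```text
time: 5.12
tool_pos: [0.4423, -0.1239, 0.1014]
tool_rot: [-3.14, 0.0, -0.337]
contact_force: [-0.5, -0.9, -8.8]
opening: 0.0456
```

```bash
python3 -c "
from h import *;import cv2
plan([.4508,-.1364,.076],-.338)
"
```

```text
now [ 0.4423 -0.1239  0.1014] [-3.14   0.    -0.337] t 5.12 F [-0.5 -0.9 -8.8] open 0.0456
[12.2, 9.0, 25.4] [-0.001, 0.0, 0.001]
```

Call:
{"name": "move_arm", "arguments": {
  "increments": [
    [40,12,5,10,0,0,0],
    [40,0,4,10,0,0,0],
    [40,0,0,4,0,0,0],
    [40,0,0,0,0,0,0]
  ]
}}

```text
time: 5.62
tool_pos: [0.4509, -0.1353, 0.075]
tool_rot: [-3.14, 0.002, -0.335]
contact_force: [0.1, 0.1, -9.4]
opening: 0.0455
```

```bash
python3 -c "
from h import *;import cv2
plan([.4259,-.2071,.0745],-.338)
c=robot.read_camera('top'); im=c['img'][:,:,::-1];cv2.imwrite('pics/t5c.png',cv2.resize(im[230:380,280:450],None,fx=4,fy=4,interpolation=2))
c=robot.read_camera('side'); im=c['img'][:,:,::-1];cv2.imwrite('pics/s5.png',im)
"
```

```text
now [ 0.4509 -0.1353  0.075 ] [-3.14e+00  2.00e-03 -3.35e-01] t 5.62 F [ 0.1  0.1 -9.4] open 0.0455
[-0.0, 38.0, 0.2] [-0.001, 0.001, 0.002]
[0.1, 38.0, 0.2] [-0.001, 0.001, 0.002]
```

View pics/t5c.png

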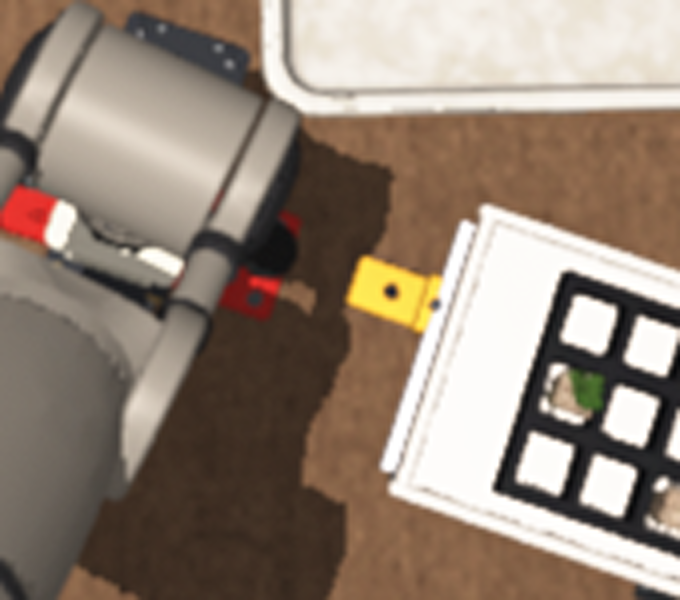

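View pics/s5.png

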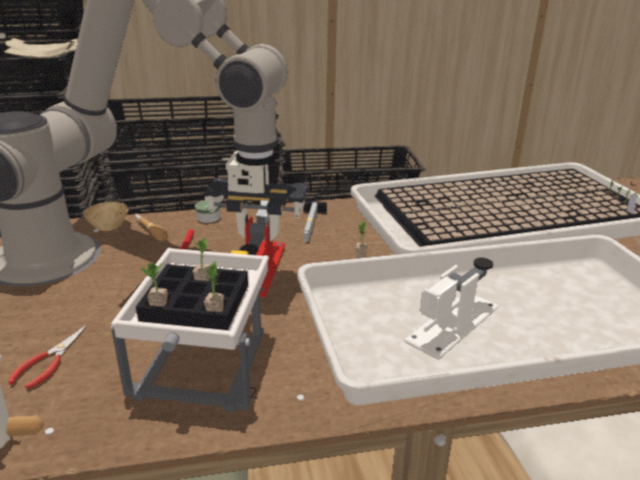

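```bash
python3 -c "
from h import *
print(proj(TOP,[.4509-.332*.0865-.0007,-.1353-.943*.0865,.097]))
print(proj(TOP,[.4509-.332*.105+.035*.943,-.1353-.943*.105-.035*.332,.012]),proj(TOP,[.4509-.332*.105-.035*.943,-.1353-.943*.105+.035*.332,.012]))"
```

```text
[347.07247446 292.12980764]
[355.87036778 283.65322776] [346.94317621 309.85008773]
```

Call:
{"name": "move_arm", "arguments": {
  "increments": [
    [40,0,18,0,0,0,0],
    [40,0,18,0,0,0,0],
    [40,0,0,0,0,0,0]
  ]
}}

```text
time: 6.1
tool_pos: [0.4396, -0.1699, 0.0763]
tool_rot: [-3.14, -0.001, -0.333]
contact_force: [0.2, 0.2, -8.1]
opening: 0.0457
```

```bash
python3 -c "
from h import *;import cv2
plan([.4259,-.2071,.0745],-.338)
c=robot.read_camera('top'); im=c['img'][:,:,::-1];cv2.imwrite('pics/t6c.png',cv2.resize(im[260:350,320:440],None,fx=6,fy=6,interpolation=2))
"
```

```text
now [ 0.4396 -0.1699  0.0763] [-3.14e+00 -1.00e-03 -3.33e-01] t 6.1 F [ 0.2  0.2 -8.1] open 0.0457
[-0.7, 39.6, 1.7] [-0.002, -0.001, 0.005]
```

View pics/t6c.png

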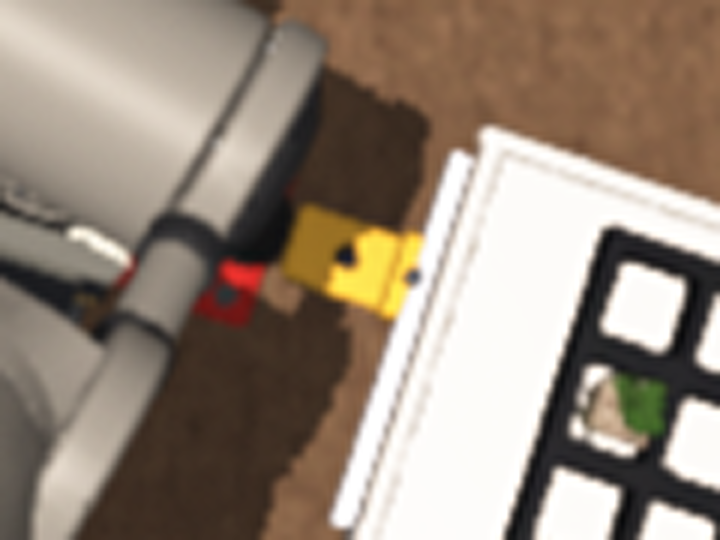

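Call:
{"name": "move_arm", "arguments": {
  "increments": [
    [40,0,10,3,0,0,0.003],
    [40,0,0,0,0,0,0],
    [40,0,10,0,0,0,0],
    [40,0,0,0,0,0,0]
  ]
}}

```text
time: 6.65
tool_pos: [0.4337, -0.1886, 0.0739]
tool_rot: [-3.14, -0.003, -0.334]
contact_force: [-0.2, -0.5, -7.3]
opening: 0.0457
```

Call:
{"name": "move_arm", "arguments": {
  "increments": [
    [40,-1,10,0,0,0,0],
    [40,0,9,0,0,0,0],
    [40,0,0,0,0,0,0],
    [40,0,0,0,0,0,0]
  ]
}}

```text
time: 7.15
tool_pos: [0.4261, -0.2075, 0.0739]
tool_rot: [-3.14, -0.003, -0.335]
contact_force: [1.0, 2.0, -4.2]
opening: 0.0459
```

```bash
python3 -c "
from h import *;import cv2
plan([.4259,-.2071,.0745],-.338)
c=robot.read_camera('top'); im=c['img'][:,:,::-1];cv2.imwrite('pics/t7c.png',cv2.resize(im[260:350,320:440],None,fx=6,fy=6,interpolation=2))
c=robot.read_camera('side'); im=c['img'][:,:,::-1];cv2.imwrite('pics/s7c.png',cv2.resize(im[190:310,190:330],None,fx=5,fy=5,interpolation=2))
"
```

```text
now [ 0.4261 -0.2075  0.0739] [-3.14e+00 -3.00e-03 -3.35e-01] t 7.15 F [ 1.   2.  -4.2] open 0.0459
[-0.4, -0.3, -0.6] [-0.002, -0.003, 0.003]
```

View pics/t7c.png

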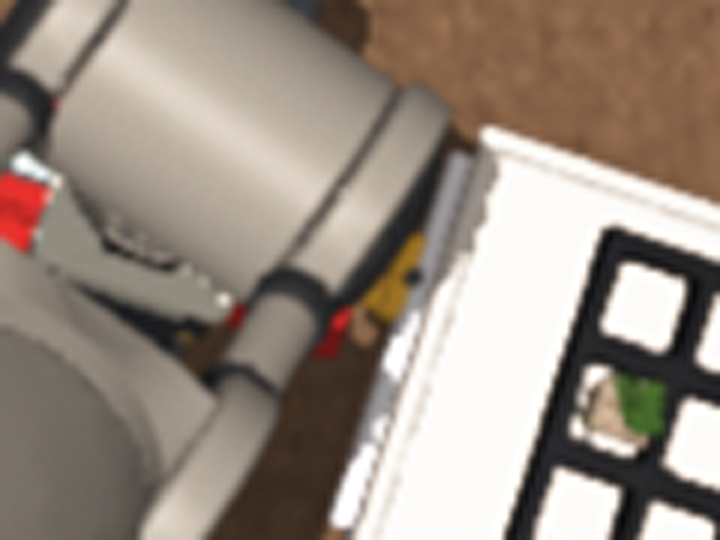

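View pics/s7c.png

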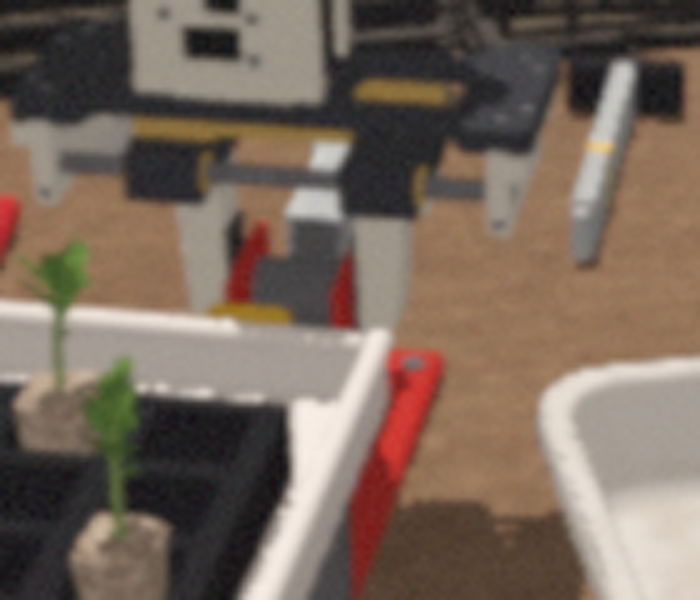

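Call:
{"name": "move_arm", "arguments": {
  "increments": [
    [40,0,0,2,0,0,0],
    [40,0,0,0,0,0,0],
    [70,0,0,0,0,0,0],
    [80,0,0,0,0,0,0],
    [80,0,0,0,0,0,0],
    [80,0,0,0,0,0,0]
  ]
}}

```text
time: 8.0
tool_pos: [0.4279, -0.2076, 0.0743]
tool_rot: [-3.141, -0.007, -0.334]
contact_force: [-0.6, -0.2, -0.2]
opening: 0.0784
```

Call:
{"name": "move_arm", "arguments": {
  "increments": [
    [80,0,0,-30,0,0,0],
    [80,0,0,-40,0,0,0],
    [80,0,0,-40,0,0,0],
    [80,0,-50,-10,0,0,0],
    [80,0,-55,0,0,0,0],
    [80,0,-55,0,0,0,0],
    [80,0,0,0,0,0,0],
    [80,0,0,0,0,0,0]
  ]
}}

```text
time: 9.0
tool_pos: [0.4816, -0.0533, 0.1991]
tool_rot: [-3.14, -0.01, -0.337]
contact_force: [-0.2, -0.3, -0.9]
opening: 0.08
```

```bash
python3 -c "
from h import *;import cv2
plan([.57,.05,.15],-.3)
c=robot.read_camera('top'); im=c['img'][:,:,::-1];cv2.imwrite('pics/t8.png',im);cv2.imwrite('pics/t8c.png',cv2.resize(im[250:350,310:440],None,fx=6,fy=6,interpolation=2))
c=robot.read_camera('wrist'); im=c['img'][:,:,::-1];cv2.imwrite('pics/w8.png',im)
np.save('c8.npy',c,allow_pickle=True)
"
```

```text
now [ 0.4816 -0.0533  0.1991] [-3.14  -0.01  -0.337] t 9.0 F [-0.2 -0.3 -0.9] open 0.08
[16.3, -42.2, 16.6] [-0.001, -0.003, -0.012]
[16.8, -42.0, 16.5] [-0.001, -0.003, -0.012]
[17.4, -41.8, 16.4] [-0.001, -0.003, -0.012]
```

View pics/t8c.png

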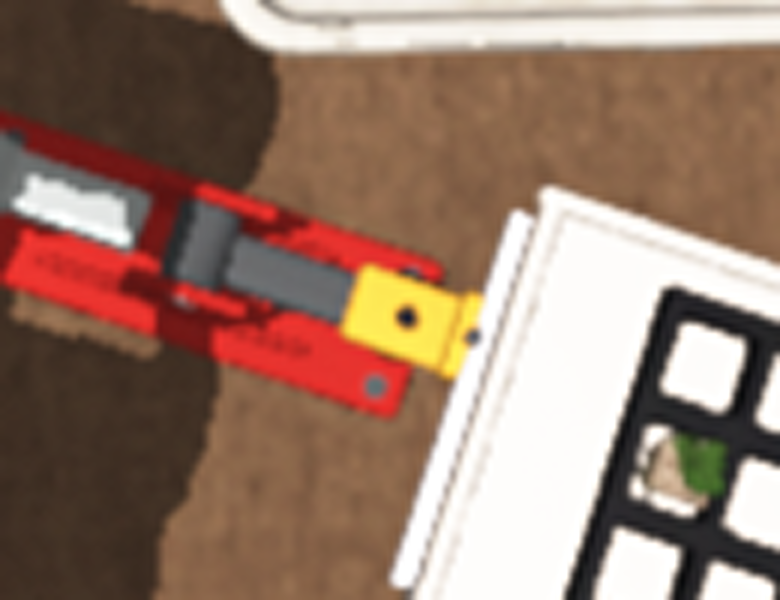

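View pics/w8.png

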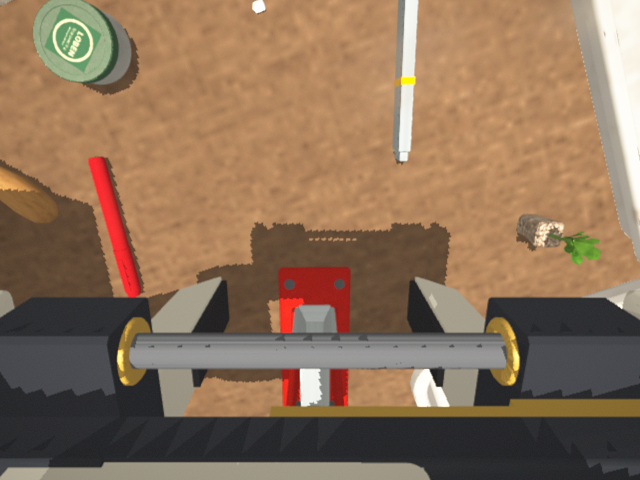

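```bash
python3 -c "
from h import *;import cv2
f=lambda p,z:ray(TOP,p[0]/6+310,p[1]/6+250,z)
a=f((442,266),.010);b=f((398,416),.010);m=(a+b)/2
d=(a-b)[:2];yaw=np.arctan2(d[1],d[0])-np.pi/2;print('yaw',np.degrees(yaw),np.linalg.norm(d))
bar=f((206,245),.098);print('front',m,'barrel',bar)
c=np.load('c8.npy',allow_pickle=True).item()
r1=ray(c,279,269,.010);r2=ray(c,350,268,.010);mr=(r1+r2)/2;print('rear',r1,r2,mr,np.linalg.norm(r1-r2), 'L',np.linalg.norm((m-mr)[:2]))
dd=(m-mr)[:2];y=np.arctan2(dd[1],dd[0]);print('yaw axis',np.degrees(y))
u=np.array([np.cos(y),np.sin(y)])
print('pivot from front',m[:2]-.105*u,'from rear',mr[:2]+.1*u,'saddle',m[:2]-.02*u, mr[:2]+.185*u,'pad',f((406,317),.106))
h1=ray(c,402,155,.026);h2=ray(c,407,80.5,.028);print(h1,h2)
"
```

```text
yaw -107.41680388079578 0.06580076383638271
front [ 0.39080995 -0.30655374  0.01      ] barrel [ 0.42443379 -0.21035276  0.098     ]
rear [ 0.42817538 -0.10069744  0.01      ] [ 0.49216518 -0.12226823  0.01      ] [ 0.46017028 -0.11148283  0.01      ] 0.06752772397312601 L 0.20703505702581523
yaw axis -109.57359302546043
pivot from front [ 0.42598677 -0.20762148] from rear [ 0.42666855 -0.20570403] saddle [ 0.39751029 -0.2877095 ] [ 0.39819207 -0.28579204] pad [ 0.39571268 -0.2881625   0.106     ]
[ 0.56484573 -0.03378959  0.026     ] [0.58385109 0.0209166  0.028     ]
```

```bash
python3 -c "
from h import *
plan([.595,.0575,.12],-.295)"
```

```text
now [ 0.4815 -0.054   0.199 ] [-3.14  -0.01  -0.338] t 9.1 F [ 0.6  0.2 -0.4] open 0.0802
[17.3, -35.7, 20.0] [-0.0, -0.003, -0.011]
[17.7, -35.5, 19.9] [-0.0, -0.003, -0.011]
[18.2, -35.3, 19.9] [-0.0, -0.003, -0.011]
[18.6, -35.1, 19.8] [-0.0, -0.003, -0.011]
```

Call:
{"name": "move_arm", "arguments": {
  "increments": [
    [60,17,-36,18,0,0,-0.011],
    [60,18,-36,18,0,0,-0.011],
    [60,18,-35,18,0,0,-0.011],
    [60,18,-35,18,0,0,-0.011],
    [60,0,0,0,0,0,0],
    [60,0,0,0,0,0,0]
  ]
}}

```text
time: 9.85
tool_pos: [0.5981, 0.0507, 0.1257]
tool_rot: [3.141, -0.011, -0.307]
contact_force: [-0.5, 0.6, -0.1]
opening: 0.0602
```

```bash
python3 -c "
from h import *;import cv2
plan([.595,.0575,.003],-.295)
c=robot.read_camera('wrist'); im=c['img'][:,:,::-1];cv2.imwrite('pics/w9.png',im)
for z in (.028,): print([proj(c,[.595-.291*t,.0575-.957*t,z]) for t in (-.058,.042)])
np.save('c9.npy',c,allow_pickle=True)
"
```

```text
now [0.5981 0.0507 0.1257] [ 3.141 -0.011 -0.307] t 9.85 F [-0.5  0.6 -0.1] open 0.0602
[-2.1, -1.9, 40.9] [0.0, -0.004, -0.004]
[-2.0, -1.9, 40.9] [0.0, -0.004, -0.004]
[-1.8, -1.9, 40.9] [0.0, -0.004, -0.004]
[array([306.98076411, 138.59745621]), array([309.68278917, 283.36179456])]
```

View pics/w9.png

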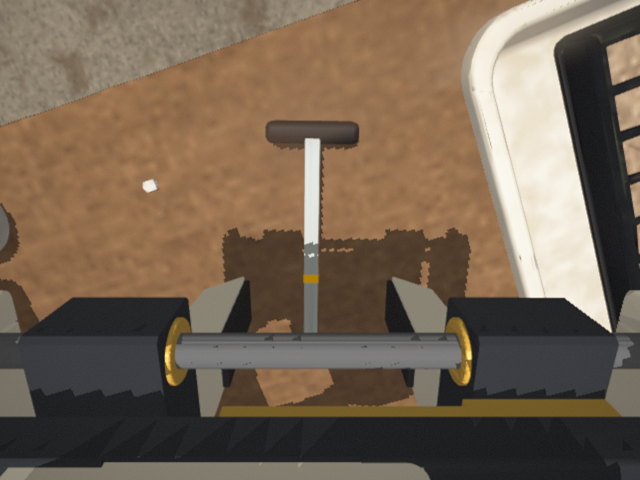

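Call:
{"name": "move_arm", "arguments": {
  "increments": [
    [60,0,-4,35,0,-0.006,0],
    [60,0,-3,35,0,-0.005,0],
    [60,0,0,30,0,0,0],
    [60,0,0,14,0,0,0],
    [60,0,0,0,0,0,0]
  ]
}}

```text
time: 10.52
tool_pos: [0.6018, 0.0509, 0.0148]
tool_rot: [-3.141, -0.008, -0.316]
contact_force: [0.3, 0.0, 0.4]
opening: 0.06
```

```bash
python3 -c "
from h import *;import cv2
plan([.597,.060,.003],-.31)
c=robot.read_camera('wrist'); im=c['img'][:,:,::-1];cv2.imwrite('pics/w10.png',im)
"
```

```text
now [0.6018 0.0509 0.0148] [-3.141 -0.008 -0.316] t 10.53 F [0.3 0.  0.4] open 0.06
[-7.5, -7.1, 11.7] [-0.001, -0.008, -0.006]
```

View pics/w10.png

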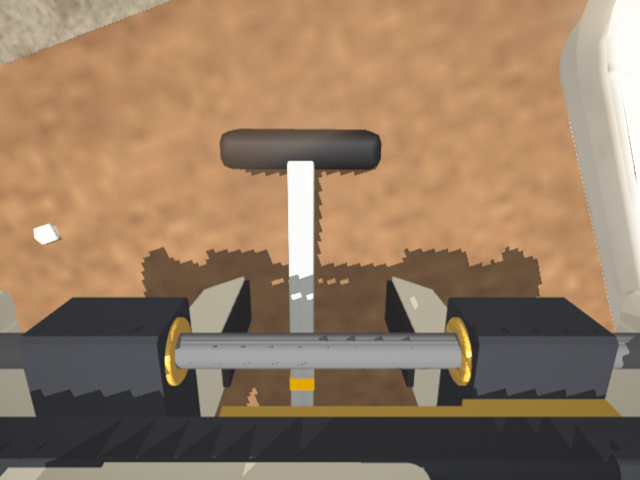

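Call:
{"name": "move_arm", "arguments": {
  "increments": [
    [60,-6.5,-8,6,0,-0.008,0],
    [60,0,0,5,0,0,0],
    [60,0,0,0,0,0,0]
  ]
}}

```text
time: 10.95
tool_pos: [0.6001, 0.0613, 0.0067]
tool_rot: [-3.139, -0.005, -0.315]
contact_force: [0.2, 0.0, 0.2]
opening: 0.0598
```

```bash
python3 -c "
from h import *
plan([.597,.060,.003],-.31)"
```

```text
now [0.6001 0.0613 0.0067] [-3.139 -0.005 -0.315] t 10.95 F [0.2 0.  0.2] open 0.0598
[-2.6, 2.2, 3.7] [-0.003, -0.005, -0.005]
```

Call:
{"name": "move_arm", "arguments": {
  "increments": [
    [60,-2,1,3,0,-0.004,0],
    [5,0,0,0,0,0,0],
    [5,0,0,0,0,0,0],
    [5,0,0,0,0,0,0],
    [5,0,0,0,0,0,0],
    [5,0,0,0,0,0,0],
    [5,0,0,0,0,0,0]
  ],
  "newtons": 40
}}

```text
time: 11.82
tool_pos: [0.5981, 0.0609, 0.004]
tool_rot: [-3.139, -0.002, -0.315]
contact_force: [-0.5, -0.2, 1.2]
opening: 0.0094
```

Call:
{"name": "move_arm", "arguments": {
  "increments": [
    [5,0,0,0,0,0,0],
    [5,0,0,0,0,0,0],
    [5,0,0,0,0,0,0]
  ]
}}

```text
time: 12.2
tool_pos: [0.5982, 0.0609, 0.004]
tool_rot: [-3.139, -0.002, -0.315]
contact_force: [-0.0, -0.4, 0.8]
opening: 0.0101
```

```bash
python3 -c "
from h import *;import cv2
plan([.597,.060,.003],-.31)
c=robot.read_camera('wrist'); im=c['img'][:,:,::-1];cv2.imwrite('pics/w11.png',im)
np.save('c11.npy',c,allow_pickle=True)
c=robot.read_camera('top'); im=c['img'][:,:,::-1];cv2.imwrite('pics/t11.png',cv2.resize(im[190:330,180:340],None,fx=4,fy=4,interpolation=2))
"
```

```text
now [0.5982 0.0609 0.004 ] [-3.139e+00 -2.000e-03 -3.150e-01] t 12.2 F [-0.  -0.4  0.8] open 0.0101
[-0.9, 1.2, 1.0] [-0.003, -0.002, -0.005]
```

View pics/w11.png

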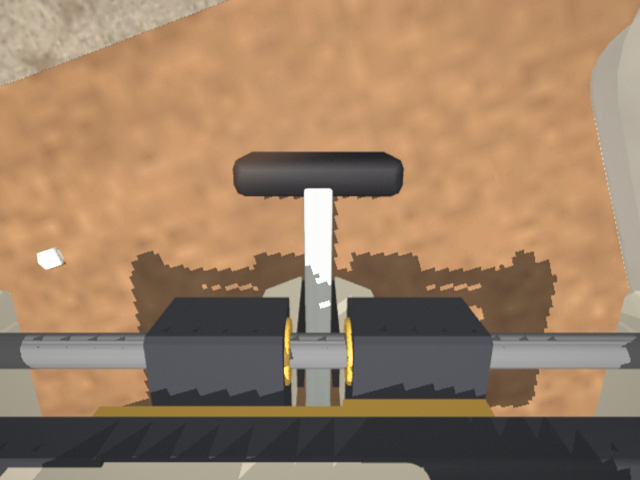

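View pics/t11.png

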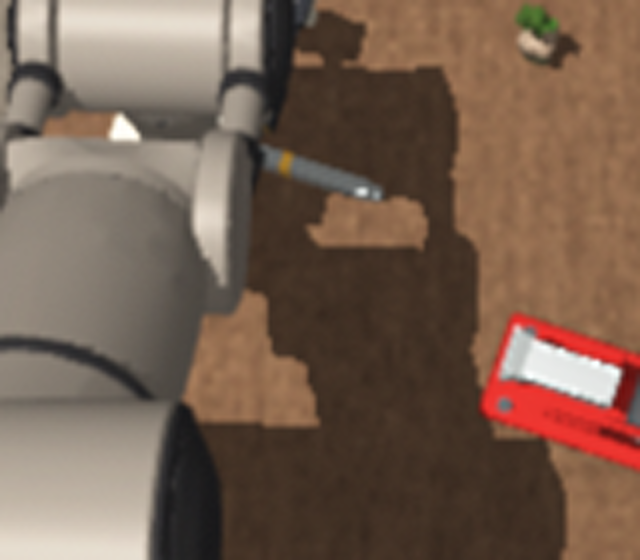

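```bash
python3 -c "
from h import *
c=np.load('c11.npy',allow_pickle=True).item()
t=np.array([.5982,.0609]);y=-.315-np.pi/2;u=np.array([np.cos(y),np.sin(y)]);v=np.array([-u[1],u[0]])
f=lambda p,z:ray(TOP,p[0]/4+180,p[1]/4+190,z)
for n,p in (('crossfront(expect tip-156)',ray(c,318,188,.028)),('tip',f((382,193),.014)),('ring',f((285,161),.028))): print(n,p,'along',u@(p[:2]-t),'lat',v@(p[:2]-t))
"
```

```text
crossfront(expect tip-156) [0.61511154 0.11244376 0.028     ] along -0.054247098794711616 lat 0.00011032775994524943
tip [ 0.56464238 -0.04137118  0.014     ] along 0.10763577126076224 lat -0.00022116474005279274
ring [0.58262078 0.01948366 0.028     ] along 0.04420520332658026 lat -0.0019811996037459693
```

```bash
python3 -c "
from h import *
plan([.598,.061,.10],-.315)
import h
P=h.pose
h.pose=lambda:(np.array([.598,.061,.10]),P()[1],P()[2])
plan([.500,.004,.085],-.334,n=4)"
```

```text
now [0.5982 0.0609 0.004 ] [-3.139e+00 -2.000e-03 -3.150e-01] t 12.3 F [-0.4  0.9 -0.4] open 0.01
[-0.0, -0.2, -48.0] [-0.001, -0.001, -0.0]
[-0.1, -0.1, -48.0] [-0.001, -0.001, -0.0]
now [0.598 0.061 0.1  ] [-3.139e+00 -2.000e-03 -3.150e-01] t 12.3 F [-0.4  0.9 -0.4] open 0.01
[-18.9, 21.2, 3.7] [-0.001, -0.0, 0.005]
[-18.8, 21.2, 3.7] [-0.001, -0.0, 0.005]
[-18.7, 21.3, 3.7] [-0.001, -0.0, 0.005]
[-18.6, 21.4, 3.7] [-0.001, -0.0, 0.005]
```

Call:
{"name": "move_arm", "arguments": {
  "increments": [
    [5,0,0,-30,-0.001,0,0],
    [5,0,0,-40,-0.001,0,0],
    [5,0,0,-20,0,0,0],
    [5,-19,20,1,0,0,0.005],
    [5,-19,21,2,0,0,0.005],
    [5,-19,21,2,0,0,0.005],
    [5,-18,21,2,0,0,0.004],
    [5,0,0,0,0,0,0],
    [5,0,0,0,0,0,0]
  ]
}}

```text
time: 13.42
tool_pos: [0.4968, 0.0047, 0.0881]
tool_rot: [-3.142, 0.001, -0.334]
contact_force: [-0.0, 0.0, 0.1]
opening: 0.0097
```

```bash
python3 -c "
from h import *;import cv2
plan([.4967,-.005,.080],-.334)
c=robot.read_camera('side'); im=c['img'][:,:,::-1];cv2.imwrite('pics/s12.png',cv2.resize(im[150:310,190:350],None,fx=3.7,fy=3.7,interpolation=2))
np.save('s12.npy',c,allow_pickle=True)
c=robot.read_camera('top'); im=c['img'][:,:,::-1];cv2.imwrite('pics/t12.png',cv2.resize(im[220:340,230:390],None,fx=5,fy=5,interpolation=2))
"
```

```text
now [0.4968 0.0047 0.0881] [-3.142e+00  1.000e-03 -3.340e-01] t 13.43 F [-0.   0.   0.1] open 0.0097
[3.1, 9.2, 8.1] [-0.0, 0.001, -0.0]
```

View pics/s12.png

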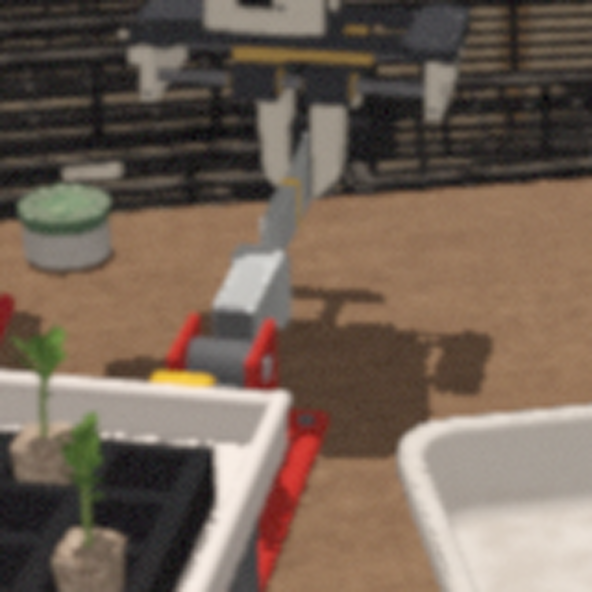

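View pics/t12.png

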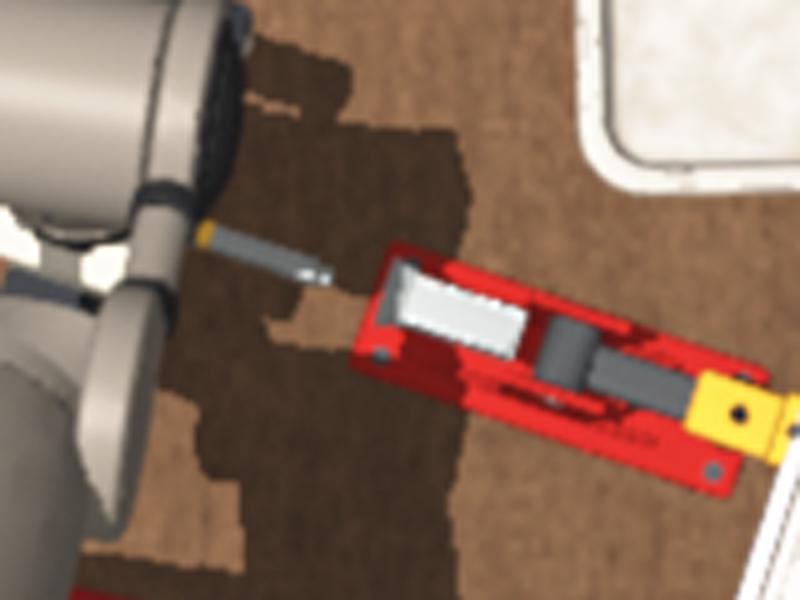

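Call:
{"name": "move_arm", "arguments": {
  "increments": [
    [5,3,3,7,0,0,0],
    [5,0,2,2,0,0,0],
    [5,0,0,0,0,0,0],
    [5,0,0,0,0,0,0]
  ],
  "newtons": 50
}}

```text
time: 14.02
tool_pos: [0.499, -0.0006, 0.0777]
tool_rot: [3.141, 0.001, -0.333]
contact_force: [-0.5, 0.5, -1.9]
opening: 0.0096
```

```bash
python3 -c "
from h import *;import cv2
plan([.4967,-.005,.080],-.334)
plan([.4704,-.0805,.080],-.334)
c=robot.read_camera('side'); im=c['img'][:,:,::-1];cv2.imwrite('pics/s13.png',cv2.resize(im[170:270,210:310],None,fx=6,fy=6,interpolation=2))
a=(.5,.3)
for t in (.1045,.045,-.058):
  for z in (.076,.104): 
    p,_,_=pose(); print(t,z,(proj(c,[p[0]-.329*t,p[1]-.944*t,z+p[2]-.08])-[210,170])*6)
c=robot.read_camera('top'); im=c['img'][:,:,::-1];cv2.imwrite('pics/t13.png',cv2.resize(im[240:320,260:360],None,fx=7,fy=7,interpolation=2))
"
```

```text
now [ 0.499  -0.0006  0.0777] [ 3.141e+00  1.000e-03 -3.330e-01] t 14.03 F [-0.5  0.5 -1.9] open 0.0096
[-0.8, 4.9, -2.3] [0.0, 0.001, 0.001]
now [ 0.499  -0.0006  0.0777] [ 3.141e+00  1.000e-03 -3.330e-01] t 14.03 F [-0.5  0.5 -1.9] open 0.0096
[-0.5, 42.4, -1.1] [0.0, 0.001, 0.001]
[-0.5, 42.4, -1.1] [0.0, 0.001, 0.001]
0.1045 0.076 [316.01482496 350.53339659]
0.1045 0.104 [313.50073489 277.18371635]
0.045 0.076 [351.76075429 276.31818183]
0.045 0.104 [349.72731147 205.26179854]
-0.058 0.076 [407.10367123 161.41596661]
-0.058 0.104 [405.74952631  94.03889226]
```

View pics/s13.png

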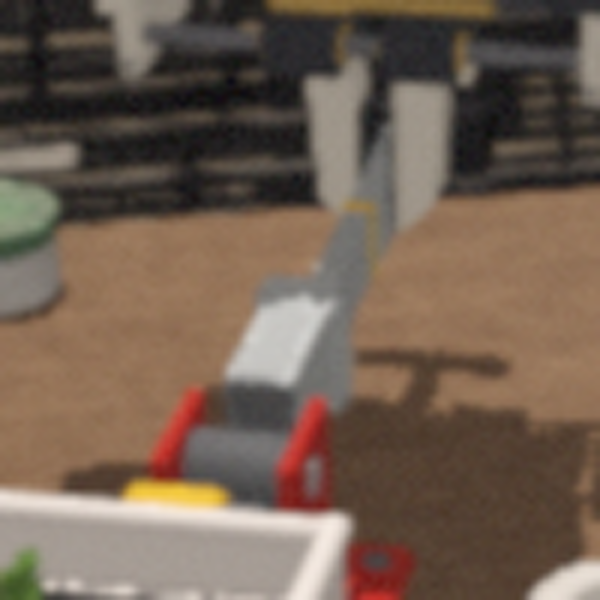

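View pics/t13.png

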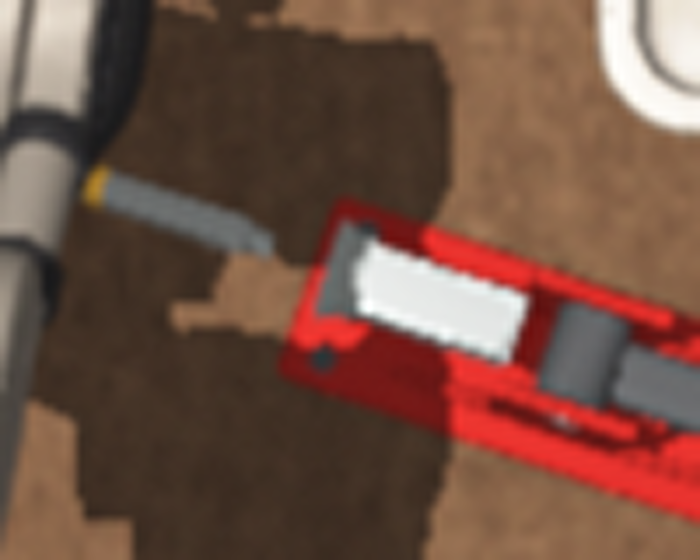

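Call:
{"name": "move_arm", "arguments": {
  "increments": [
    [5,0,4,-3,0,0,0],
    [5,0,5,0,0,0,0],
    [5,0,5,0,0,0,0],
    [5,0,0,0,0,0,0]
  ]
}}

```text
time: 14.62
tool_pos: [0.4942, -0.015, 0.0814]
tool_rot: [3.141, 0.0, -0.333]
contact_force: [-0.2, -0.2, -1.6]
opening: 0.0097
```

```bash
python3 -c "
from h import *;import cv2
plan([.4704,-.0805,.080],-.334)
c=robot.read_camera('top'); im=c['img'][:,:,::-1];cv2.imwrite('pics/t14.png',cv2.resize(im[240:320,260:360],None,fx=7,fy=7,interpolation=2))
"
```

```text
now [ 0.4942 -0.015   0.0814] [ 3.141  0.    -0.333] t 14.62 F [-0.2 -0.2 -1.6] open 0.0097
[-0.5, 34.9, 0.7] [0.0, 0.0, 0.001]
[-0.5, 34.9, 0.7] [0.0, 0.0, 0.001]
```

View pics/t14.png

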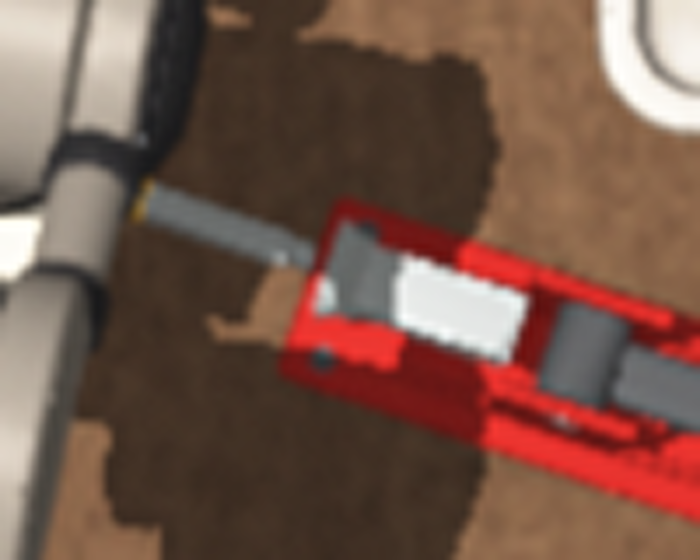

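Call:
{"name": "move_arm", "arguments": {
  "increments": [
    [5,0,6,1,0,0,0],
    [5,0,6,0,0,0,0],
    [5,0,6,0,0,0,0],
    [5,0,0,0,0,0,0]
  ]
}}

```text
time: 15.18
tool_pos: [0.4879, -0.033, 0.0803]
tool_rot: [3.142, 0.001, -0.333]
contact_force: [0.1, 0.4, -1.1]
opening: 0.0099
```

Call:
{"name": "move_arm", "arguments": {
  "increments": [
    [5,0,5,0,0,0,0],
    [5,0,5,0,0,0,0],
    [5,0,0,0,0,0,0]
  ]
}}

```text
time: 15.55
tool_pos: [0.4844, -0.0432, 0.0803]
tool_rot: [3.142, 0.001, -0.333]
contact_force: [-0.4, 0.4, -2.4]
opening: 0.0095
```

```bash
python3 -c "
from h import *;import cv2
plan([.4704,-.0805,.080],-.334)
c=robot.read_camera('top'); im=c['img'][:,:,::-1];cv2.imwrite('pics/t15.png',cv2.resize(im[240:320,280:390],None,fx=7,fy=7,interpolation=2))
"
```

```text
now [ 0.4844 -0.0432  0.0803] [ 3.142e+00  1.000e-03 -3.330e-01] t 15.55 F [-0.4  0.4 -2.4] open 0.0095
[-1.0, 39.9, 0.3] [0.0, 0.001, 0.001]
```

View pics/t15.png

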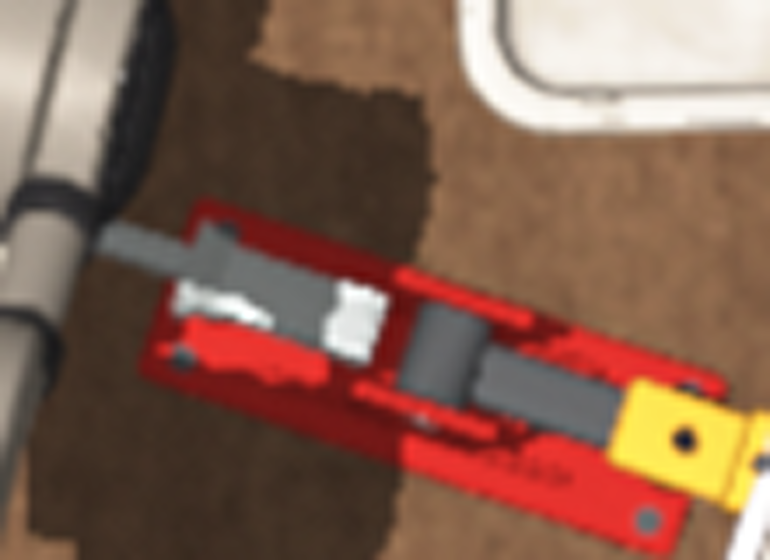

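Call:
{"name": "move_arm", "arguments": {
  "increments": [
    [5,0,8,0,0,0,0],
    [5,0,8,0,0,0,0],
    [5,0,7,0,0,0,0],
    [5,0,0,0,0,0,0]
  ]
}}

```text
time: 16.1
tool_pos: [0.4764, -0.0664, 0.0803]
tool_rot: [3.141, 0.0, -0.332]
contact_force: [0.2, 0.3, -1.2]
opening: 0.0099
```

Call:
{"name": "move_arm", "arguments": {
  "increments": [
    [5,0,5,0,0,0,0],
    [5,0,4,0,0,0,0],
    [5,0,0,0,0,0,0]
  ]
}}

```text
time: 16.48
tool_pos: [0.4733, -0.0755, 0.0803]
tool_rot: [3.142, 0.0, -0.332]
contact_force: [-0.0, -1.0, -1.9]
opening: 0.0099
```

```bash
python3 -c "
from h import *;import cv2
plan([.4704,-.0805,.080],-.334)
c=robot.read_camera('top'); im=c['img'][:,:,::-1];cv2.imwrite('pics/t16.png',cv2.resize(im[240:320,280:390],None,fx=7,fy=7,interpolation=2))
"
```

```text
now [ 0.4733 -0.0755  0.0803] [ 3.142  0.    -0.332] t 16.48 F [-0.  -1.  -1.9] open 0.0099
[-1.1, 5.7, 0.3] [0.0, 0.0, 0.002]
```

View pics/t16.png

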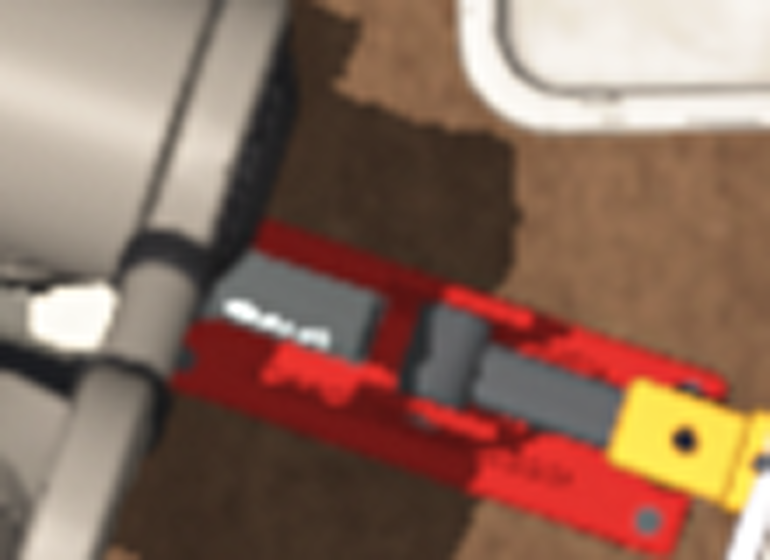

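Call:
{"name": "move_arm", "arguments": {
  "increments": [
    [5,0,2,0,0,0,0],
    [5,0,2,0,0,0,0],
    [5,0,0,0,0,0,0]
  ]
}}

```text
time: 16.9
tool_pos: [0.4721, -0.0789, 0.0803]
tool_rot: [-3.141, 0.0, -0.332]
contact_force: [-0.4, 0.0, -1.2]
opening: 0.0099
```

Call:
{"name": "move_arm", "arguments": {
  "increments": [
    [5,0,1.5,0,0,0,0],
    [5,0,0,0,0,0,0]
  ]
}}

```text
time: 17.15
tool_pos: [0.4719, -0.0796, 0.0804]
tool_rot: [-3.14, 0.0, -0.332]
contact_force: [0.4, 1.0, -1.6]
opening: 0.0096
```

Call:
{"name": "move_arm", "arguments": {
  "increments": [
    [5,0,1.5,0,0,0,0],
    [5,0,0,0,0,0,0]
  ]
}}

```text
time: 17.4
tool_pos: [0.4716, -0.0806, 0.0805]
tool_rot: [-3.139, -0.0, -0.332]
contact_force: [0.5, 0.7, -1.6]
opening: 0.0099
```

Call:
{"name": "move_arm", "arguments": {
  "increments": [
    [5,0,2,0,0,0,0],
    [5,0,1,0,0,0,0]
  ]
}}

```text
time: 17.65
tool_pos: [0.471, -0.0826, 0.0806]
tool_rot: [-3.137, -0.0, -0.332]
contact_force: [2.8, 5.6, 0.1]
opening: 0.0095
```

```bash
python3 -c "
from h import *;import cv2
plan([.4704,-.0805,.080],-.334)
c=robot.read_camera('wrist'); im=c['img'][:,:,::-1];cv2.imwrite('pics/w17.png',im)
c=robot.read_camera('top'); im=c['img'][:,:,::-1];cv2.imwrite('pics/t17.png',cv2.resize(im[240:320,280:390],None,fx=7,fy=7,interpolation=2))
c=robot.read_camera('side'); im=c['img'][:,:,::-1];cv2.imwrite('pics/s17.png',cv2.resize(im[170:310,190:330],None,fx=4.2,fy=4.2,interpolation=2))
"
```

```text
now [ 0.471  -0.0826  0.0806] [-3.137 -0.    -0.332] t 17.65 F [2.8 5.6 0.1] open 0.0095
[-1.2, -1.8, 0.6] [-0.004, -0.0, 0.002]
```

View pics/t17.png

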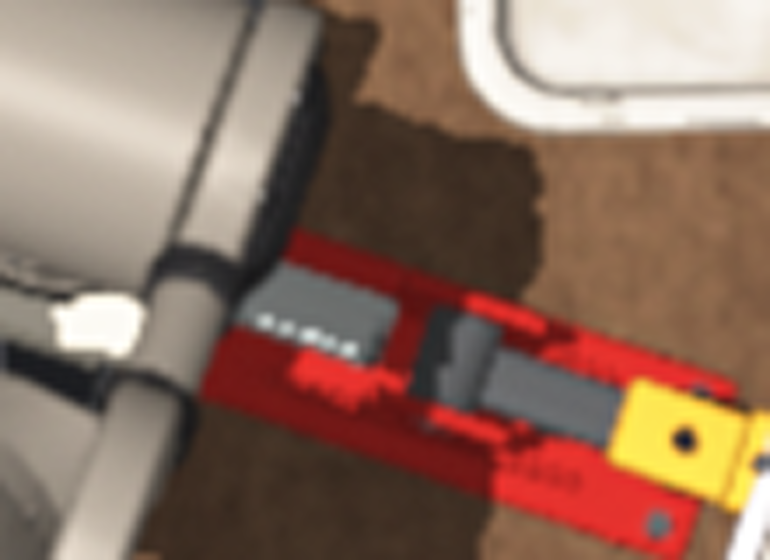

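View pics/s17.png

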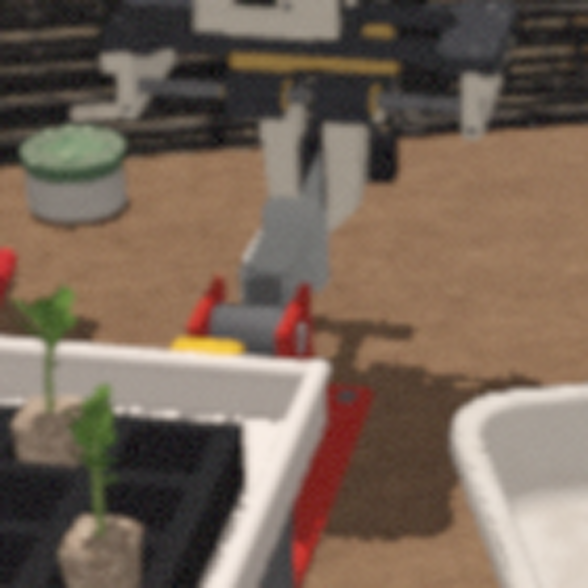

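Call:
{"name": "move_arm", "arguments": {
  "increments": [
    [5,0,0,0,0,0,0],
    [5,0,0,0,0,0,0],
    [20,0,0,0,0,0,0],
    [40,0,0,0,0,0,0],
    [40,0,0,0,0,0,0],
    [40,0,0,0,0,0,0]
  ]
}}

```text
time: 18.55
tool_pos: [0.4709, -0.0839, 0.0809]
tool_rot: [-3.139, -0.001, -0.332]
contact_force: [-0.1, -0.3, 0.2]
opening: 0.0393
```

```bash
python3 -c "
from h import *;import cv2
plan([.4704,-.0805,.080],-.334)
c=robot.read_camera('wrist'); im=c['img'][:,:,::-1];cv2.imwrite('pics/w18.png',im);np.save('c18.npy',c,allow_pickle=True)
"
```

```text
now [ 0.4709 -0.0839  0.0809] [-3.139e+00 -1.000e-03 -3.320e-01] t 18.55 F [-0.1 -0.3  0.2] open 0.0393
[-1.6, -3.0, 0.9] [-0.002, -0.001, 0.002]
```

View pics/w18.png

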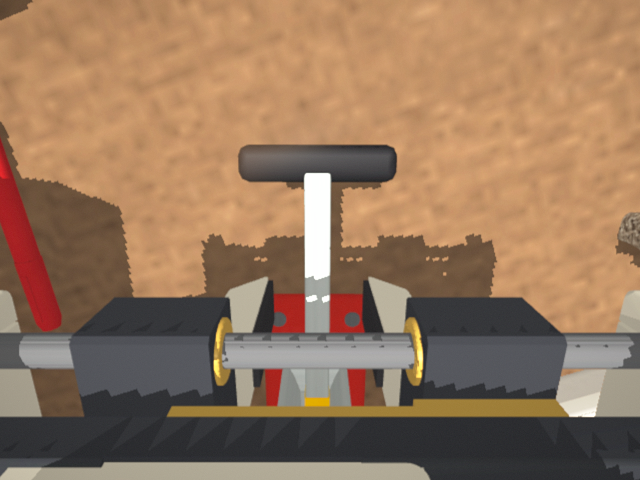

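```bash
python3 -c "
from h import *
c=np.load('c18.npy',allow_pickle=True).item()
for v in (150,162,173): print(v,ray(c,317.5,v,.094))
print(ray(c,239,162,.094),ray(c,396,162,.094))
plan([.471,-.084,.16],-.332)
"
```

```text
150 [ 0.49249635 -0.02122964  0.094     ]
162 [ 0.49109353 -0.02530793  0.094     ]
173 [ 0.48978578 -0.02910983  0.094     ]
[ 0.46392741 -0.01596593  0.094     ] [ 0.51826984 -0.03465343  0.094     ]
now [ 0.4709 -0.0839  0.0809] [-3.139e+00 -1.000e-03 -3.320e-01] t 18.6 F [-0.8  0.4  0.7] open 0.0399
[0.1, -0.1, -39.6] [-0.001, -0.001, -0.0]
[0.1, -0.0, -39.6] [-0.001, -0.001, -0.0]
```

Call:
{"name": "move_arm", "arguments": {
  "increments": [
    [40,0,0,-30,0,0,0],
    [20,0,0,-25,0,0,0],
    [0,0,-20,0,0,0,0],
    [0,0,-20,0,0,0,0],
    [0,0,-18,0,0,0,0],
    [0,0,0,0,0,0,0],
    [0,0,0,0,0,0,0]
  ]
}}

```text
time: 19.48
tool_pos: [0.4899, -0.0287, 0.1379]
tool_rot: [-3.14, -0.001, -0.333]
contact_force: [-0.2, 0.8, 1.0]
opening: 0.0005
```

```bash
python3 -c "
from h import *;import cv2
plan([.4905,-.027,.100],-.332)
c=robot.read_camera('side'); im=c['img'][:,:,::-1];cv2.imwrite('pics/s19.png',cv2.resize(im[130:310,190:370],None,fx=3.3,fy=3.3,interpolation=2))
"
```

```text
now [ 0.4899 -0.0287  0.1379] [-3.14e+00 -1.00e-03 -3.33e-01] t 19.48 F [-0.2  0.8  1. ] open 0.0005
[-0.0, -1.7, 37.9] [-0.002, -0.001, -0.001]
```

View pics/s19.png

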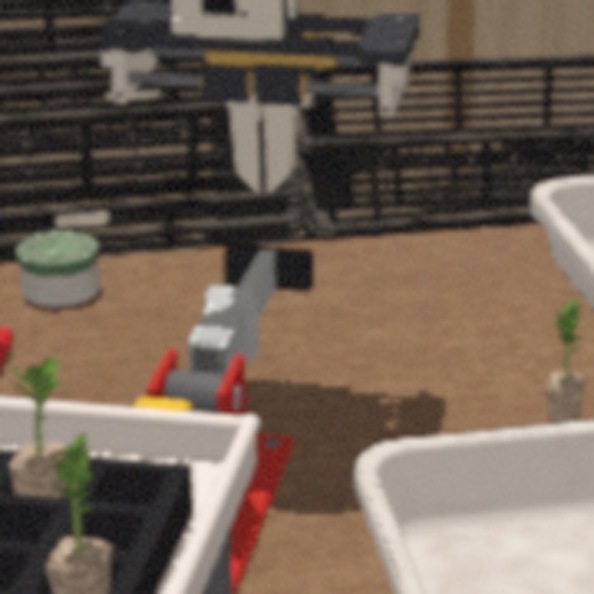

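Call:
{"name": "move_arm", "arguments": {
  "increments": [
    [0,0,-2,18,0,0,0],
    [0,0,0,16,0,0,0],
    [0,0,0,6,0,0,0],
    [0,0,0,6,0,0,0]
  ],
  "newtons": 20
}}

```text
time: 20.02
tool_pos: [0.4909, -0.0293, 0.0915]
tool_rot: [-3.14, -0.003, -0.336]
contact_force: [1.2, 1.0, 1.0]
opening: 0.0005
```

Call:
{"name": "move_arm", "arguments": {
  "increments": [
    [0,0,0,6,0,0,0],
    [0,0,1,6,0,0,0],
    [0,0,1,6,0,0,0],
    [0,0,0,0,0,0,0]
  ]
}}

```text
time: 20.52
tool_pos: [0.4922, -0.0306, 0.0739]
tool_rot: [-3.137, -0.008, -0.337]
contact_force: [0.5, 1.8, 4.5]
opening: -0.0001
```

```bash
python3 -c "
from h import *;import cv2
plan([.4905,-.027,.100],-.332)
c=robot.read_camera('side'); im=c['img'][:,:,::-1];cv2.imwrite('pics/s20.png',cv2.resize(im[130:310,190:370],None,fx=3.3,fy=3.3,interpolation=2))
c=robot.read_camera('wrist'); im=c['img'][:,:,::-1];cv2.imwrite('pics/w20.png',im)
"
```

```text
now [ 0.4922 -0.0306  0.0739] [-3.137 -0.008 -0.337] t 20.52 F [0.5 1.8 4.5] open -0.0001
[-2.6, -2.9, -26.1] [-0.004, -0.008, -0.005]
```

View pics/s20.png

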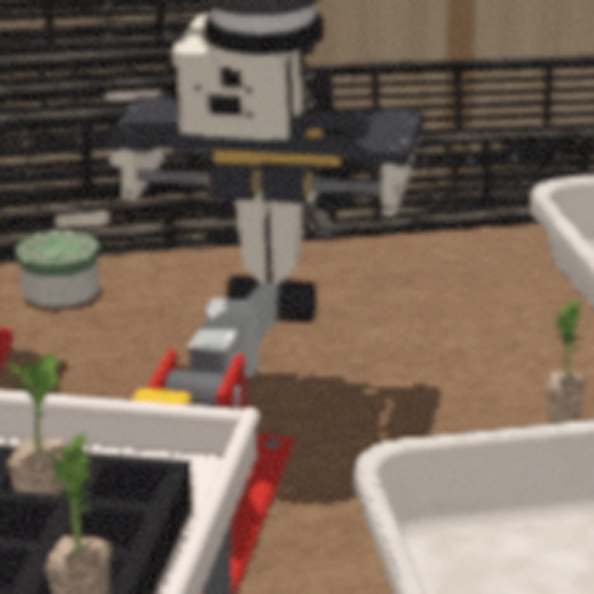

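View pics/w20.png

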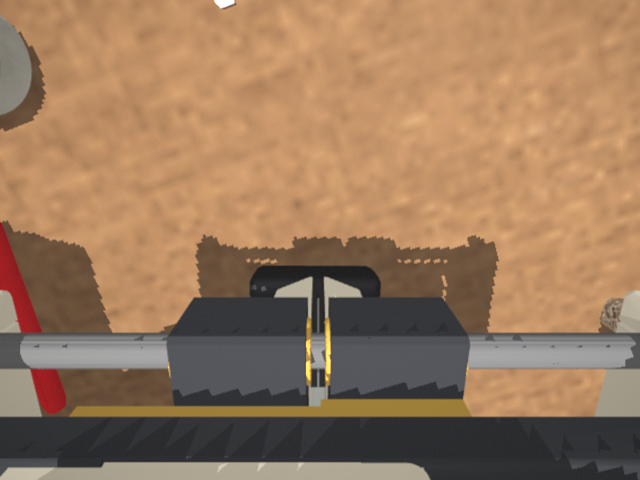

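Call:
{"name": "move_arm", "arguments": {
  "increments": [
    [0,-0.5,1,7,0,0,0],
    [0,-0.5,1,7,0,0,0],
    [0,-0.5,2,7,0,0,0],
    [0,0,0,1,0,0,0]
  ]
}}

```text
time: 21.12
tool_pos: [0.491, -0.0336, 0.0525]
tool_rot: [-3.136, -0.011, -0.337]
contact_force: [0.3, 3.0, 4.8]
opening: 0.0004
```

```bash
python3 -c "
from h import *;import cv2
plan([.4905,-.027,.100],-.332)
c=robot.read_camera('side'); im=c['img'][:,:,::-1];cv2.imwrite('pics/s21.png',cv2.resize(im[130:310,190:370],None,fx=3.3,fy=3.3,interpolation=2))
c=robot.read_camera('wrist'); im=c['img'][:,:,::-1];cv2.imwrite('pics/w21.png',im)
"
```

```text
now [ 0.491  -0.0336  0.0525] [-3.136 -0.011 -0.337] t 21.12 F [0.3 3.  4.8] open 0.0004
[-2.1, -6.4, -47.5] [-0.006, -0.011, -0.005]
```

View pics/s21.png

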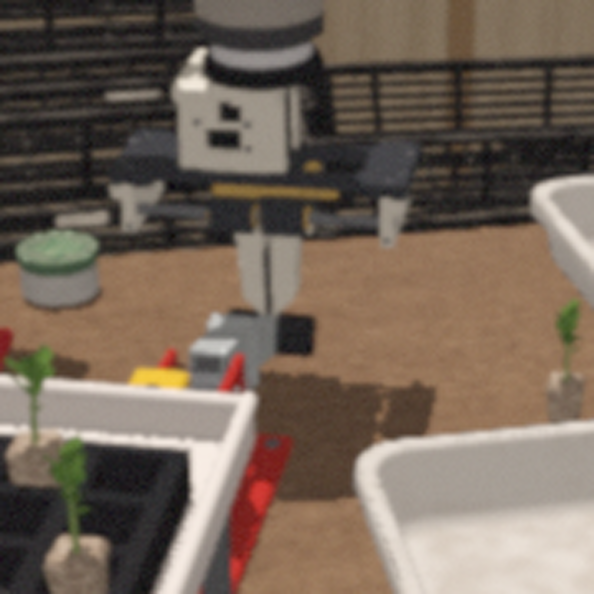

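View pics/w21.png

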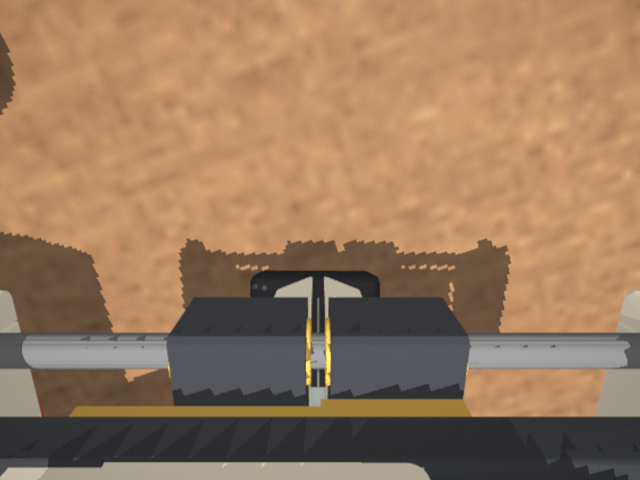

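Call:
{"name": "move_arm", "arguments": {
  "increments": [
    [0,0,1.5,6,0,0,0],
    [0,0,2,6,0,0,0],
    [0,0,1,4,0,0,0],
    [0,0,0,2,0,0,0]
  ]
}}

```text
time: 21.72
tool_pos: [0.4918, -0.038, 0.0362]
tool_rot: [-3.135, -0.016, -0.336]
contact_force: [0.2, 2.2, 12.4]
opening: 0.0003
```

```bash
python3 -c "
from h import *;import cv2
plan([.4905,-.027,.100],-.332)
c=robot.read_camera('side'); im=c['img'][:,:,::-1];cv2.imwrite('pics/s22.png',cv2.resize(im[130:310,190:370],None,fx=3.3,fy=3.3,interpolation=2))
c=robot.read_camera('top'); im=c['img'][:,:,::-1];cv2.imwrite('pics/t22.png',cv2.resize(im[230:390,290:450],None,fx=3.7,fy=3.7,interpolation=2))
"
```

```text
now [ 0.4918 -0.038   0.0362] [-3.135 -0.016 -0.336] t 21.73 F [ 0.2  2.2 12.4] open 0.0003
[-1.9, -5.2, -31.9] [-0.003, -0.008, -0.002]
[-2.2, -5.1, -31.9] [-0.003, -0.008, -0.002]
```

View pics/s22.png

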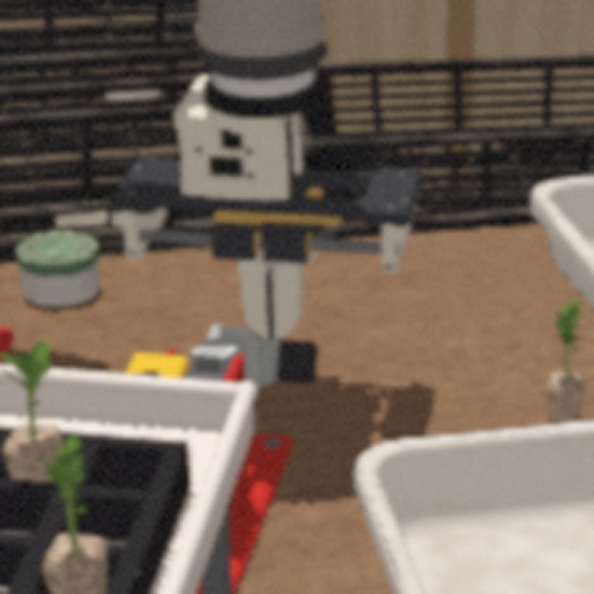

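View pics/t22.png

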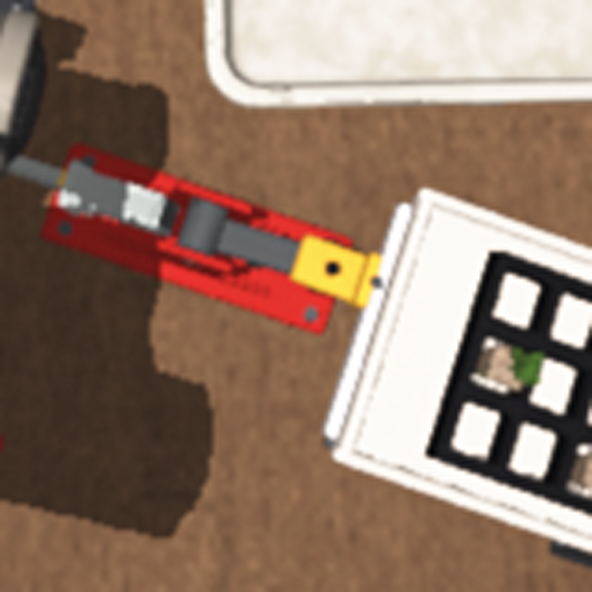

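```bash
python3 -c "
from h import *
for i in range(4):
    c=robot.read_camera('side'); s=robot.observe(); print(s['time'],np.round(s['tool_pos'],4),np.round(s['contact_force'],1))
for z in (.10,.106,.115,.12,.125,.13,.135): print(z,(proj(c,[.3935,-.2885,z])-[190,130])*3.3,(proj(TOP,[.3935,-.2885,z])-[290,230])*3.7)
import cv2
im=c['img'][:,:,::-1];cv2.imwrite('pics/s23.png',cv2.resize(im[210:290,200:300],None,fx=7,fy=7,interpolation=2))
"
```

```text
21.875 [ 0.4919 -0.0381  0.0364] [ 0.7  3.5 11.5]
21.925 [ 0.4919 -0.0381  0.0365] [-0.3  3.5 11.1]
21.975 [ 0.4919 -0.038   0.0365] [-0.7  2.4  9.6]
22.025 [ 0.4919 -0.038   0.0365] [-0.1  2.9 10.9]
0.1 [146.64916096 451.32400742] [323.80160595 273.51636483]
0.106 [146.04342399 441.50706568] [325.02688326 273.03915241]
0.115 [145.12851914 426.6795611 ] [326.88559326 272.31523507]
0.12 [144.61694205 418.38863151] [327.9291553  271.90879585]
0.125 [144.10298945 410.05920304] [328.98064834 271.49926771]
0.13 [143.58664476 401.69100692] [330.04016315 271.08661531]
0.135 [143.06789124 393.28377186] [331.10779187 270.67080276]
```

View pics/s23.png

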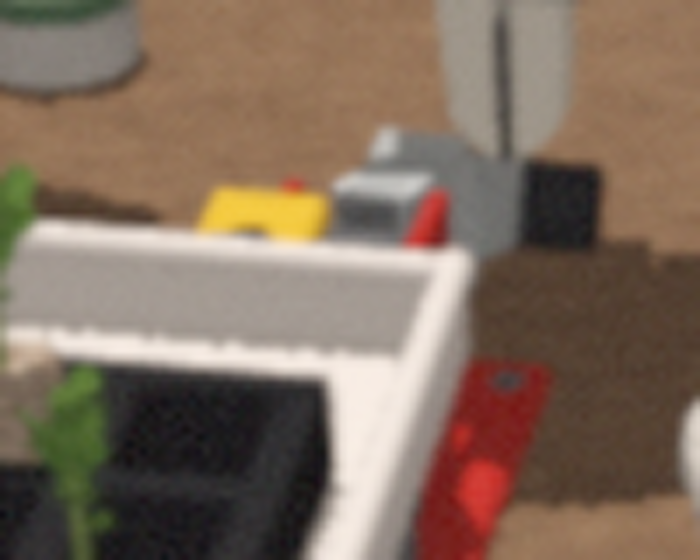

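```bash
python3 -c "
from h import *
robot.hand_in()
s=robot.observe(); print(s['time'],np.round(s['tool_pos'],4),np.round(s['contact_force'],1))"
```

```text
the job is handed in; nothing more can be done
the job is handed in; nothing more can be done
```

I stood the red jack under the yellow lift pad, slid the handle plain end first into the socket, and pressed the crossbar down with the closed fingers. I handed in at about 22 s while still pressing. The hand-in reports no verdict.

**Last checks**
- **Push:** it held steady at about 10–12 N. The force rose sharply at the end of travel, which suggests the lever is at its stop; I had no direct reading of its angle.
- **Tray:** the pad rose roughly 22–27 mm by comparing side-camera pictures, so it should be at about z 0.12.
- **Handle:** the yellow ring sits at the socket mouth, which fits the handle being home.
- **Jack:** it looks flat on the table. The saddle was about 2 mm from the pad when placed. The handle's last push moved the jack about 3.5 mm forward, and it did not move after that.
- **Bystanders:** the gripper kept clear of the tin and the plug; both still appeared in the pictures, but I did not re-measure their positions.

**Disagreements**
- The top and wrist cameras differed by 3–5 mm along the jack's length; I used values midway between them.
- The absolute height of the pad's bolt hole in the side view came out too high, at about 0.145 m. I relied on the picture-to-picture rise instead.

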